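# Load the curing box and set its lamp

### The job

Take the loaded drawer tray by its grip, carry it level and slide it fully home into the opening of the curing box, until its front plate closes flat against the box; do not touch the opened phone that lies in it, and keep it lying in the tray. Then turn the knob on the leaning control panel clockwise until the meter's needle rests on the thick mark, let go, and leave the other things on the desk where they are.

Things in the scene. Friction and masses are not known exactly. Their poses are not given: they have to be found in the camera images.
- curing_box: White bench curing box, fixed, 230 wide (y) x 160 deep (x) x 152 high (z) mm. Origin: centre of its underside; x points from front to back, z up. The front face, with the drawer opening in it, is the plane x = -80. Above the opening a control panel leans back, with the meter on its left and the knob on its right. With the tray fully home, the tray's origin is at (-30, 0, 50), axes parallel.
- slot (a point): Middle of the opening's lower edge, in the plane of the front face, at the height of the chamber floor (z = 50 mm in the box). Axes as the box. The opening is 201 mm wide at the mouth and narrows over 14 mm to guide walls 187 apart; a ramp rises from z = 45 to the floor at 50 over the same 14 mm; upper edge at z = 86; chamber 150 deep.
- panel (a point): Middle of the panel's lower edge (z = 94 mm in the box, in the plane of the front face). Axes as the box. The panel rises from here 75 mm back and 58 up: its normal is 38 degrees (0.663 rad) from vertical, leaning to the front: (-0.616, 0, 0.788) in the box's frame.
- drawer_tray: Aluminium drawer tray, 0.14 kg, the phone lying in it. Origin: on the underside of the pan; x from the grip to the inserted end, z up. Pan x = -50 to +47 mm, 182 wide (y), walls 14 high, floor 3 thick, cut corners at the inserted end. A white front plate, 214 wide, 40 high, x = -56 to -50, stops against the box's face. From its middle stands the grip.
- tray_grip (a point): Holding point in the tray's grip, (-80, 0, 30) mm in the tray's frame, axes as the tray. The grip is an upright black tab, 12 mm thick (y), from x = -94 to -56 and z = 7 to 37 in the tray's frame.
- phone: Opened phone, display off, 158 x 78 x 7 mm, 0.14 kg, lying crosswise in the tray with a few mm of play. Origin: centre of its underside, which lies 3 mm over the tray's underside; x along its length (across the tray), z up.
- power_knob (a joint): Round black fluted knob, 35 mm in diameter and 24 high over a 44 mm skirt, on the right of the leaning panel; its axis is the panel's normal. Value in rad, growing clockwise as one looks at the panel, 0 to 3.5; it turns stiffly (0.03 N m) and stays where it is left.
- knob_grip (a point): On the knob's axis, 4 mm below its top face (22 mm above the panel); z is the knob's axis, pointing out of the panel; x and y turn with the knob.
- needle (a joint): The meter's needle, value in rad: 0 at the left end of the scale, growing clockwise to 1.75 at the right end; it follows the knob at half its angle. The thick mark is at 1.15 and covers 0.05 either way.
- meter_mark (a point): Middle of the meter's thick mark, a black bar 4 mm wide and 13 long on the white dial (the other marks are hair lines), right of the top of the scale.
- black_case: Bystander: black case, 55 x 95 x 15 mm, lying before the box on the right. Origin: centre of its underside.
- magnetiser: Bystander: small yellow block with a hollow in its top, 36 x 48 x 24 mm, on the mat, beside the box on the right. Origin: centre of its underside.
- masking_tape: Bystander: roll of masking tape lying flat, 100 mm in diameter, 25 high, near the desk's front edge on the left. Origin: centre of its underside.

How it is judged (in metres and radians):
On the way, in this order (a step that is already met when the one before it is completed fails the run):
1. the tray is fully home in the box, its front plate flat against the box, the phone lying in it (x of drawer_tray in the frame of curing_box above -0.0335 m and y of drawer_tray in the frame of curing_box between -0.006 and 0.006 m and z of drawer_tray in the frame of curing_box between 0.047 and 0.0535 m and angle between the x axis of drawer_tray and the x axis of curing_box, either way round below 0.04 rad and angle between the z axis of drawer_tray and the z axis of curing_box, either way round below 0.04 rad and x of phone in the frame of drawer_tray between -0.016 and 0.01 m and y of phone in the frame of drawer_tray between -0.013 and 0.013 m and z of phone in the frame of drawer_tray between 0 and 0.008 m and angle between the z axis of phone and the z axis of drawer_tray, either way round below 0.06 rad), for 0.2 s.
2. the needle is on the thick mark (x of drawer_tray in the frame of curing_box above -0.0335 m and y of drawer_tray in the frame of curing_box between -0.006 and 0.006 m and z of drawer_tray in the frame of curing_box between 0.047 and 0.0535 m and angle between the x axis of drawer_tray and the x axis of curing_box, either way round below 0.04 rad and angle between the z axis of drawer_tray and the z axis of curing_box, either way round below 0.04 rad and value of joint needle between 1.08 and 1.22 rad), for 0.2 s.
At the end, for the whole second after the job is handed in: The tray is fully home in the curing box (its front plate within 3.5 mm of the box's front face, lying on the chamber floor, square within 0.04 rad), the phone still lies flat in the tray, the needle rests on the thick mark (1.15 rad, within 0.07), and nothing moves (all of step 2 and x of phone in the frame of drawer_tray between -0.016 and 0.01 m and y of phone in the frame of drawer_tray between -0.013 and 0.013 m and z of phone in the frame of drawer_tray between 0 and 0.008 m and angle between the z axis of phone and the z axis of drawer_tray, either way round below 0.06 rad and linear speed of each of drawer_tray, phone below 0.01 m/s and velocity of joint needle between -0.05 and 0.05 rad/s); the robot touches nothing.
It fails at once if the tray is tipped by more than 0.4 rad (23 degrees) (angle between drawer_tray's own z axis and vertical above 0.4 rad).
It fails at once if the fingers touch the phone (contact force between the fingers and phone above 2 N).
It fails at once if the phone leaves the tray (distance between phone and drawer_tray above 0.04 m).
It fails at once if the black case, the yellow block or the roll of tape is pushed more than 25 mm from its place (distance of any of black_case, magnetiser, masking_tape from where it was at the start of the episode above 0.025 m).
It also fails if it takes over 72 s, if anything falls off the work surface, if the arm or the gripper's body presses on something with over 40 N, if the wrist force passes 120 N, or if a joint passes its speed limit or range.

### The arm

A 7-joint arm with a two-finger parallel gripper is mounted at the origin on a cart in front of the work surface, level with it; the furniture and walls round the work are solid. World frame = base frame: x ahead of the robot, y to its left, z up, the work surface at z = 0. Lengths are in mm, angles in degrees, forces in N, time in s.
With the tool pointing down it reaches from about 350 to 900 mm from the base axis. Payload 7.2 kg.
Tool frame: the origin (TCP) lies between the finger pads; the fingertips stand 17 mm ahead of it and the grasp point (between the pads) lies 2 mm behind it (manip.tip_extent is the distance from the TCP to the fingertips, in mm); z points along the fingers, y is the direction in which the jaws open and shut (so a half turn about z gives the same grasp; the last joint's range is limited). The gripper opens to 88 mm and grips with 3 to 60 N. Pads are 20 mm wide; open, the fingers measure 115 mm over their backs; the gripper's body (75 mm by 178 mm) begins 61 mm behind the grasp point.
Start: joints at [-79.309, 23.554, -0.728, 91.456, 0.321, 64.991, -4.71], TCP at [157.542, 604.822, 202.653] pointing down, gripper open.
Joint ranges: [-169.25, 169.25], [-16.82, 113.86], [-84.01, 82.57], [7.8, 145.47], [-59.2, 239.2], [7.22, 106.19], [-163.78, 163.78]. Speed limits (degrees/s): [136.94, 136.94, 172.46, 172.46, 180, 180, 180].

### API

Orientations are given as a 3x3 rotation matrix whose columns are the frame's x, y, z axes.
In Python, from station import manip, snapshot, look_for, landmark_of gives the robot as it stands.
- The arm moves only by the tool move_arm, never from a script. Its argument "steps" is text: rows parted by semicolons, each of 7 numbers parted by spaces: the shift along the world's x, y, z in cm, then the turn, a rotation vector about the world's x, y, z in degrees, then the finger opening in cm, from 0 to 8.78. A call has 1 to 12 rows; each row shifts and turns the commanded pose from where the row before left it; what a row does not reach is not made up. A row lasts 1/12 s, in which the tool goes at most 41.7 mm and 7.16 degrees, less where a joint would pass 70% of its speed; a pose out of reach is approached as far as the arm can. A call is refused whole if a number of a shift passes 4.17 or a number of a turn 7.16, either way. A call with a gripper value outside its range is refused whole. The fingers move at their own pace and stop on an object; the grip force is fixed at half the most. Time passes only in rows, so rows that do not move let the fingers close. It gives the time, the measured TCP pose, the force and the opening at its end, in the units of the state.
- manip.sense(): the state, without advancing time (a new reading comes with each control period).
- snapshot(name): name is "scene" or "top"; returns a dict with "color" (400x640x3 uint8, blue, green, red), "K" (3x3 intrinsics, pixels), "extrinsics" (4x4, takes a point from camera to world coordinates). Camera axes: x right, y up, looking along -z (the intrinsics and any distortion apply to the point x, -y, -z); pixel columns grow to the right and rows downward; lengths in mm; the calibration is good to about 2 mm. A picture is of the moment at which its call begins. There is no depth.
- manip.sign_off(): hands the job in, once; it reports no verdict.
Trained networks look in a picture, given as the dict that the camera call returned (one of the last four; its "shot" number tells which), for a name from the list of things; names that differ only in an ending like _2 or _b are one class to them, and where a whole thing is asked for, a point or a joint stands for the part that bears it (a point fixed in the world has none). Each returns a list of dicts, best first, with "p" (0 to 1); they miss things now and then, are a little off and sometimes report something else, mostly with a low value. They report only what shows in the picture. A call takes as long as a camera call.
- look_for(picture, target): "pixel" ([column, row] in pixels, amid what is visible of it).
- landmark_of(picture, target): "pixel" ([column, row] in pixels: a listed point, or the origin of a listed thing).
The state is a dict: "t": time; "joint_pos": joint angles; "qvel": joint speeds; "tau": joint torques, N m; "tcp_pos": TCP position; "ee_rot": TCP orientation; "ft_force": force on the tool from outside, world axes, zero at the start; "moment": the same for the moment, N m; "opening": finger opening in mm.
Only numpy, scipy, OpenCV 4.12 (cv2) and the standard library are available. Lean on these libraries where they do the work, as an engineer would, in place of code of your own. Each camera call takes 0.05 s, during which the arm holds its last target.

## Working session

There is one attempt and no reset: what is moved stays moved. The work goes in short steps, Python scripts to look and compute and a tool call to move; the robot and the scene stay as the last step left them, time stands still between calls to the robot, and variables do not carry over. Pictures are saved under pics/ and viewed, and the job is handed in when it is done.

Besides the shell and the picture viewer there is one more tool, called after "Emit:" in YAML: its name, and indented under it one key for each argument. move_arm: Moves the arm, as the interface text tells. Its arguments: {"type":"object","properties":{"steps":{"type":"string"}},"required":["steps"]}

```bash
ls; mkdir -p pics
cat > helpers.py <<'E'
import numpy as np, cv2
from station import manip, snapshot, look_for, landmark_of
def ray(s,px):
    K=np.array(s["K"]);E=np.array(s["extrinsics"])
    v=np.linalg.inv(K)@np.array([px[0],px[1],1.0])
    d=np.array([v[0],-v[1],-v[2]])
    return E[:3,3], (E[:3,:3]@d)/np.linalg.norm(d)
def at_z(s,px,z):
    o,d=ray(s,px); return o+d*(z-o[2])/d[2]
def proj(s,P):
    K=np.array(s["K"]);E=np.array(s["extrinsics"])
    p=np.linalg.inv(E)@np.append(P,1.0)
    q=K@np.array([p[0],-p[1],-p[2]]); return q[:2]/q[2]
def tri(a,pa,b,pb):
    o1,d1=ray(a,pa);o2,d2=ray(b,pb)
    A=np.stack([d1,-d2],1);t=np.linalg.lstsq(A,o2-o1,rcond=None)[0]
    p,q=o1+t[0]*d1,o2+t[1]*d2
    return (p+q)/2,np.linalg.norm(p-q)
E
python3 - <<'E'
from helpers import *
np.set_printoptions(precision=2,suppress=True)
S={n:snapshot(n) for n in("scene","top")}
for n,s in S.items():
    cv2.imwrite(f"pics/{n}0.png",s["color"]); print(n,s.keys()); print(np.array(s["K"])); print(np.array(s["extrinsics"]))
for t in ["curing_box","slot","panel","drawer_tray","tray_grip","phone","power_knob","knob_grip","meter_mark","black_case","magnetiser","masking_tape"]:
    for n,s in S.items():
        print(t,n,[(np.round(r["pixel"],1).tolist(),round(r["p"],2)) for r in landmark_of(s,t)[:2]])
print(manip.sense())
E
```

```text
pics
scene dict_keys(['color', 'K', 'extrinsics', 'shot'])
[[425.64   0.   316.21]
 [  0.   425.64 200.44]
 [  0.     0.     1.  ]]
[[   0.77    0.3    -0.57 -199.31]
 [  -0.64    0.36   -0.68 -915.62]
 [   0.      0.88    0.47  723.08]
 [   0.      0.      0.      1.  ]]
top dict_keys(['color', 'K', 'extrinsics', 'shot'])
[[416.15   0.   320.3 ]
 [  0.   416.15 202.84]
 [  0.     0.     1.  ]]
[[   0.02    0.99   -0.14  381.24]
 [  -1.      0.02   -0.01  -54.91]
 [  -0.      0.14    0.99 1217.09]
 [   0.      0.      0.      1.  ]]
curing_box scene [([365.1, 231.9], 0.79), ([220.0, 216.1], 0.31)]
curing_box top [([348.7, 165.9], 0.75)]
slot scene [([348.1, 223.5], 0.56)]
slot top [([350.8, 191.6], 0.85)]
panel scene [([349.3, 209.8], 0.6)]
panel top [([350.4, 189.2], 0.84)]
drawer_tray scene [([309.3, 206.8], 0.57)]
drawer_tray top [([257.2, 180.5], 0.92)]
tray_grip scene [([292.8, 206.9], 0.57)]
tray_grip top [([265.6, 201.8], 0.87)]
phone scene [([307.2, 203.3], 0.49)]
phone top [([268.2, 177.3], 0.91), ([336.7, 161.9], 0.27)]Traceback (most recent call last):
  File "<stdin>", line 8, in <module>
ValueError: it knows: black_case, curing_box, drawer_tray, knob_grip, magnetiser, masking_tape, meter_mark, panel, phone, slot, tray_grip
```

Run:
```python
from helpers import *
np.set_printoptions(precision=2,suppress=True)
S={n:snapshot(n) for n in("scene","top")}
for n,s in S.items():
    c=s["color"]
    cv2.imwrite(f"pics/{n}1.png",c)
for t in ["knob_grip","meter_mark","black_case","magnetiser","masking_tape"]:
    for n,s in S.items():
        print(t,n,[(np.round(r["pixel"],1).tolist(),round(r["p"],2)) for r in landmark_of(s,t)[:2]])
c=S["top"]["color"];cv2.imwrite("pics/top1z.png",cv2.resize(c[100:300,180:460],None,fx=2.8,fy=2.8,interpolation=cv2.INTER_CUBIC))
c=S["scene"]["color"];cv2.imwrite("pics/scene1z.png",cv2.resize(c[110:310,200:480],None,fx=2.8,fy=2.8,interpolation=cv2.INTER_CUBIC))
print(manip.sense())
```

```text
knob_grip scene [([367.2, 203.0], 0.58)]
knob_grip top [([373.3, 172.6], 0.57)]
meter_mark scene [([351.9, 192.7], 0.63)]
meter_mark top [([336.6, 161.5], 0.67)]
black_case scene [([353.6, 272.1], 0.94)]
black_case top [([383.8, 224.9], 0.92)]
magnetiser scene [([410.8, 266.3], 0.74)]
magnetiser top [([419.0, 175.8], 0.52), ([265.3, 199.3], 0.51)]
masking_tape scene [([221.4, 216.3], 0.81)]
masking_tape top [([218.0, 269.8], 0.92), ([265.0, 179.0], 0.59)]
{'t': 1.3, 'joint_pos': array([-79.31,  23.55,  -0.73,  91.46,   0.32,  64.99,  -4.71]), 'qvel': array([-0.04,  0.07,  0.11, -0.03, -0.03, -0.02, -0.01]), 'tau': array([ -0.  , -58.78,   0.64, -29.14,  -0.05,   0.01,   0.  ]), 'tcp_pos': array([157.49, 604.83, 202.64]), 'ee_rot': array([[-0.97,  0.25, -0.  ],
       [ 0.25,  0.97,  0.  ],
       [ 0.  ,  0.  , -1.  ]]), 'ft_force': array([ 0.75,  0.32, -0.2 ]), 'moment': array([ 0.02,  0.01, -0.  ]), 'opening': 87.91261790020617}
```

View pics/scene0.png

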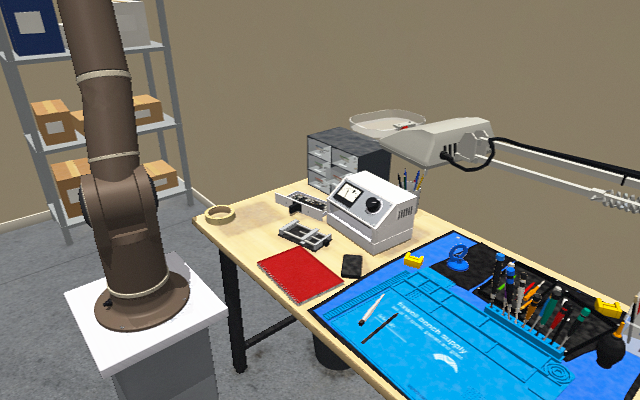

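View pics/top0.png

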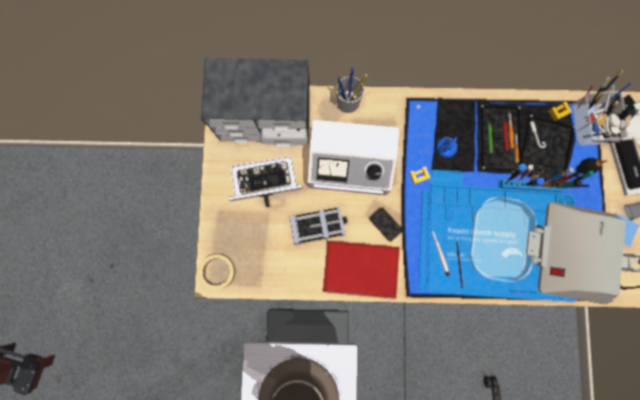

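View pics/scene1z.png

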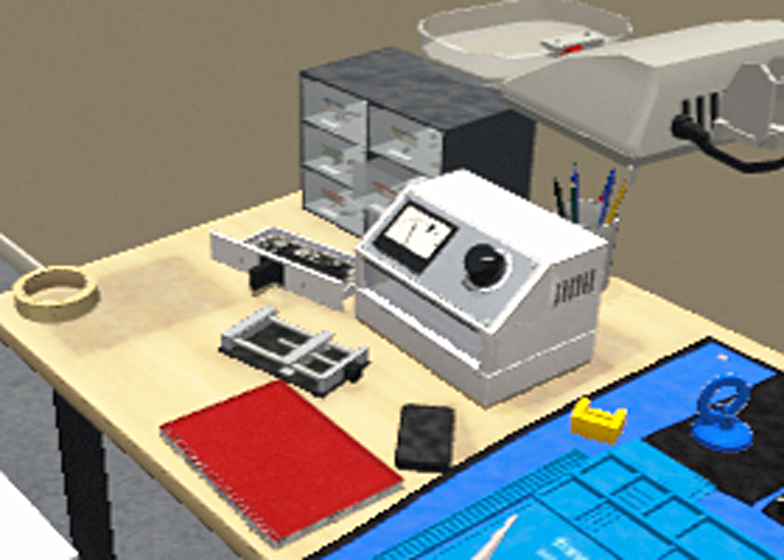

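View pics/top1z.png

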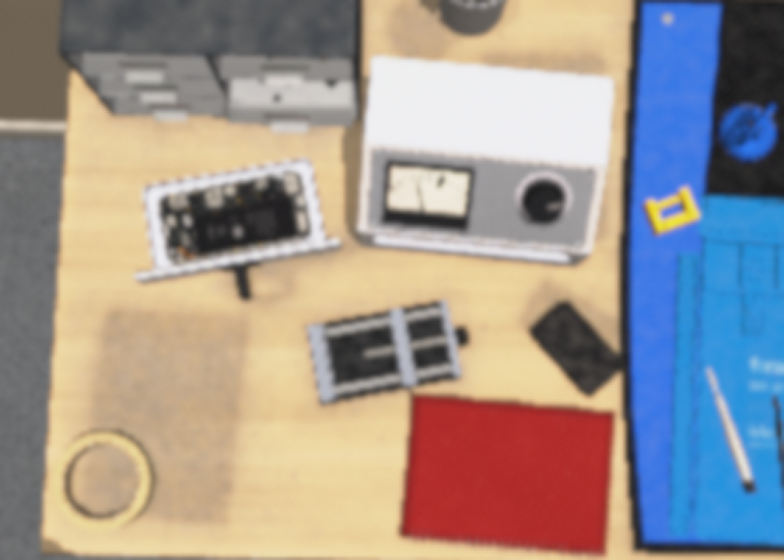

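```bash
cat > pts.py <<'E'
from helpers import *
np.set_printoptions(precision=1,suppress=True)
D={}
D["slot"]=([348.1,223.5],[350.8,191.6]);D["panel"]=([349.3,209.8],[350.4,189.2]);D["tray"]=([309.3,206.8],[257.2,180.5])
D["grip"]=([292.8,206.9],[265.6,201.8]);D["phone"]=([307.2,203.3],[268.2,177.3]);D["knob"]=([367.2,203.0],[373.3,172.6]);D["mark"]=([351.9,192.7],[336.6,161.5])
D["box"]=([365.1,231.9],[348.7,165.9]);D["case"]=([353.6,272.1],[383.8,224.9]);D["magn"]=([410.8,266.3],[419,175.8]);D["tape"]=([221.4,216.3],[218,269.8])
a=snapshot("scene");b=snapshot("top")
for k,(p,q) in D.items():
    P,e=tri(a,p,b,q); print(k,P,"gap",e, "top@z:",at_z(b,q,dict(slot=50,panel=94,tray=0,grip=30,phone=3,box=0,case=0,magn=0,tape=0,knob=146,mark=130)[k]))
E
python3 pts.py
```

```text
slot [ 579.5 -133.3   60.3] gap 1.8875832914378 top@z: [ 580.5 -133.4   50. ]
panel [ 580.5 -130.8  105.7] gap 7.442188094552452 top@z: [ 579.6 -129.3   94. ]
tray [630.8 136.7 -15.9] gap 27.5835877186944 top@z: [616.5 142.3   0. ]
grip [551.7 110.   23.6] gap 4.856928513693591 top@z: [548.8 110.4  30. ]
phone [621.4 109.8  14.2] gap 6.362660092126131 top@z: [626.3 109.5   3. ]
knob [ 612.9 -182.5  140.9] gap 10.60219869468726 top@z: [ 616.  -185.4  146. ]
mark [644.8 -86.2 125.9] gap 9.52186649423796 top@z: [647.7 -89.1 130. ]
box [ 666.7 -128.6   -6.1] gap 4.010037295693922 top@z: [ 666.9 -129.5    0. ]
case [ 497.7 -240.5  -18.9] gap 9.675704266845596 top@z: [ 492.2 -234.6    0. ]
magn [ 639.9 -338.4   -8.1] gap 7.672221071557771 top@z: [ 641.2 -339.2    0. ]
tape [352.3 243.6   0.5] gap 1.6623552630751526 top@z: [351.6 244.2   0. ]
```

Run:
```python
from helpers import *
a=snapshot("scene");b=snapshot("top")
def crop(s,x0,y0,x1,y1,f,name):
    c=cv2.resize(s["color"][y0:y1,x0:x1],None,fx=f,fy=f,interpolation=cv2.INTER_CUBIC)
    for x in range((x0+9)//10*10,x1,10):
        cv2.putText(c,str(x),((x-x0)*f,8),0,0.3,(0,0,255),1); cv2.line(c,(int((x-x0+.5)*f),10),(int((x-x0+.5)*f),16),(0,0,255),1)
    for y in range((y0+9)//10*10,y1,10):
        cv2.putText(c,str(y),(0,int((y-y0+.5)*f)+3),0,0.3,(0,0,255),1); cv2.line(c,(18,int((y-y0+.5)*f)),(24,int((y-y0+.5)*f)),(0,0,255),1)
    cv2.imwrite(f"pics/{name}.png",c)
crop(b,222,150,304,214,9,"top_tray")
crop(b,300,115,405,200,7,"top_box")
crop(a,270,185,335,225,12,"sc_tray")
crop(a,320,165,420,260,6,"sc_box")
```

```text
(no output)
```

View pics/top_tray.png

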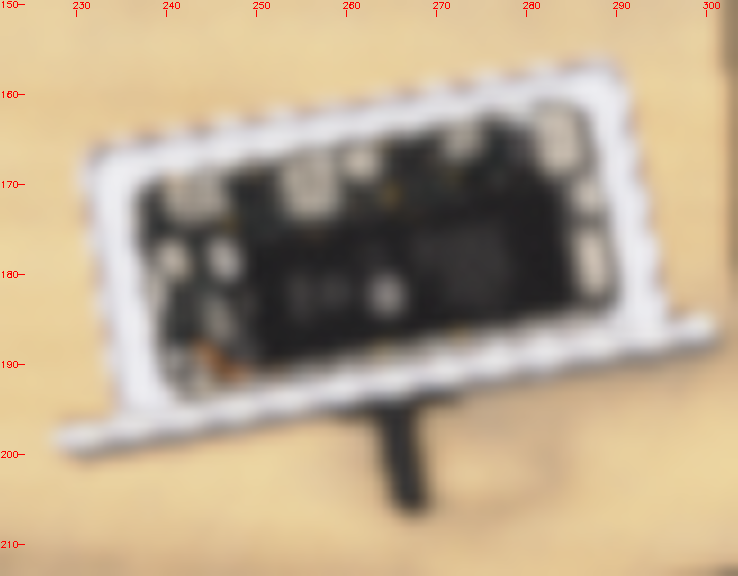

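View pics/top_box.png

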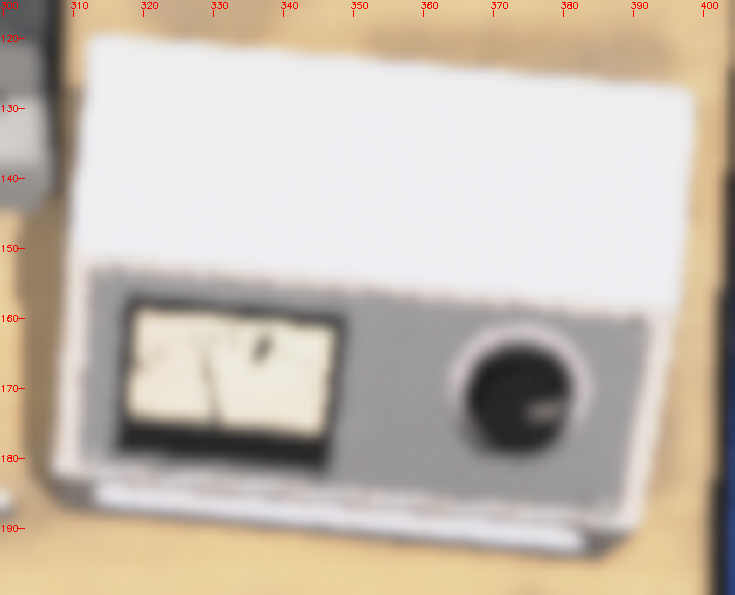

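View pics/sc_tray.png

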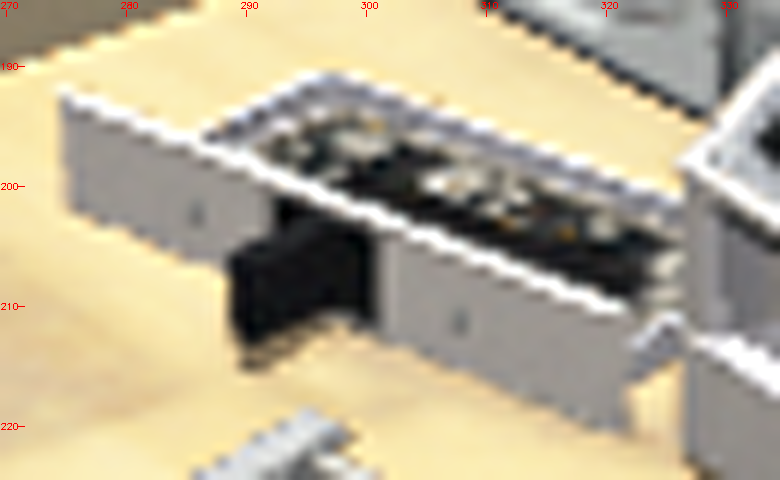

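View pics/sc_box.png

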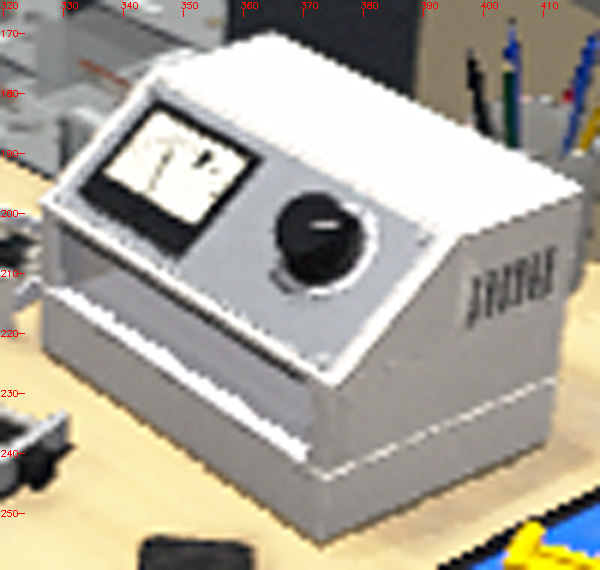

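```bash
cat > fit.py <<'E'
from helpers import *
from scipy.optimize import minimize
from scipy.ndimage import map_coordinates
def projN(s,P):
    K=np.array(s["K"]);E=np.array(s["extrinsics"])
    p=(P-E[:3,3])@E[:3,:3]
    q=np.stack([p[:,0],-p[:,1],-p[:,2]],1)@K.T
    return q[:,:2]/q[:,2:]
def Rz(a): c,s=np.cos(a),np.sin(a); return np.array([[c,-s,0],[s,c,0],[0,0,1]])
def grad(s,sig=0.8):
    g=cv2.GaussianBlur(s["color"],(0,0),sig).astype(float)
    gx=np.stack([cv2.Sobel(g[:,:,i],cv2.CV_64F,1,0) for i in range(3)],2);gy=np.stack([cv2.Sobel(g[:,:,i],cv2.CV_64F,0,1) for i in range(3)],2)
    return gx,gy
def score(par,s,G,edges,z0=0.0):
    R=Rz(np.radians(par[2]));t=np.array([par[0],par[1],z0]);tot=0;n=0
    for (A,B,w) in edges:
        L=np.linalg.norm(np.subtract(B,A));m=max(6,int(L/2.5))
        u=np.linspace(.04,.96,m)[:,None];P=np.array(A)*(1-u)+np.array(B)*u
        q=projN(s,P@R.T+t)
        d=q[-1]-q[0];nrm=np.array([-d[1],d[0]])/np.linalg.norm(d)
        v=0
        for i in range(3):
            gg=map_coordinates(G[0][:,:,i],[q[:,1],q[:,0]],order=1)*nrm[0]+map_coordinates(G[1][:,:,i],[q[:,1],q[:,0]],order=1)*nrm[1]
            v=v+gg**2
        tot+=w*np.sqrt(v).sum();n+=w*m
    return tot/n
def fit(views,p0,z0=0.0,step=(6,6,2)):
    best=None
    for sig in (2.0,0.8):
        GG=[(s,grad(s,sig),e) for s,e in views]
        f=lambda p:-sum(score(p,s,G,e,z0) for s,G,e in GG)
        k=1 if sig>1 else .4
        r=minimize(f,p0,method="Nelder-Mead",options=dict(initial_simplex=np.array([p0]+[np.array(p0)+np.eye(3)[i]*step[i]*k for i in range(3)]),xatol=.02,fatol=.01))
        p0=r.x
    return p0,-r.fun
def draw(s,par,edges,name,box,f,z0=0.0):
    R=Rz(np.radians(par[2]));t=np.array([par[0],par[1],z0]);x0,y0,x1,y1=box
    c=cv2.resize(s["color"][y0:y1,x0:x1],None,fx=f,fy=f,interpolation=cv2.INTER_CUBIC)
    for A,B,w in edges:
        q=projN(s,np.array([A,B],float)@R.T+t); q=((q-[x0,y0]+.5)*f).astype(int)
        cv2.line(c,tuple(map(int,q[0])),tuple(map(int,q[1])),(0,0,255),1)
    cv2.imwrite(f"pics/{name}.png",c)
def E(*p,w=1): return [(p[i],p[i+1],w) for i in range(len(p)-1)]
box_top=E((80,115,152),(80,-115,152))+E((80,115,152),(-5,115,152),(-80,115,94),(-80,-115,94),(-5,-115,152),(80,-115,152))
box_sc=E((80,115,152),(80,-115,152),(-5,-115,152))+E((-5,115,152),(-80,115,94),(-80,-115,94),(-5,-115,152))+E((-80,115,94),(-80,115,0),(-80,-115,0),(80,-115,0),(80,-115,152))+E((-80,-115,0),(-80,-115,94))
tray_top=E((-50,91,14),(36,91,14))+E((36,-91,14),(-50,-91,14))+E((47,80,14),(47,-80,14))+E((-56,107,40),(-56,-107,40),(-50,-107,40),(-50,107,40),(-56,107,40))
tray_top+=E((-94,6,37),(-94,-6,37),(-60,-6,37))+E((-94,6,37),(-60,6,37))
tray_sc=E((-56,107,0),(-56,107,40),(-56,-107,40),(-56,-107,0),(-56,20,0))+E((-94,6,37),(-94,6,7),(-94,-6,7))+E((-50,100,40),(-50,-100,40))
E
cat > run1.py <<'E'
from fit import *
np.set_printoptions(precision=2,suppress=True)
a=snapshot("scene");b=snapshot("top")
for nm,et,es,p0 in [("box",box_top,box_sc,[663,-132,-6.0]),("tray",tray_top,tray_sc,[622,118,9.0])]:
    r1=fit([(b,et)],p0);r2=fit([(a,es)],p0);r3=fit([(a,es),(b,et)],p0)
    print(nm,"top",*r1,"scene",*r2,"both",*r3)
    draw(b,r3[0],et,f"ov_top_{nm}",(222,115,405,214),4); draw(a,r3[0],es,f"ov_sc_{nm}",(270,165,420,260),5)
E
python3 run1.py
```

```text
box top [ 668.23 -130.92   -4.3 ] 256.95594447247805 scene [ 665.46 -135.18   -4.31] 469.1742107896394 both [ 666.74 -132.39   -4.12] 680.9436960572978
tray top [639.44 109.38  12.18] 226.87373713724352 scene [627.01 121.12  14.07] 430.124555242965 both [632.17 108.71  11.44] 593.4856221033084
```

View pics/ov_top_box.png

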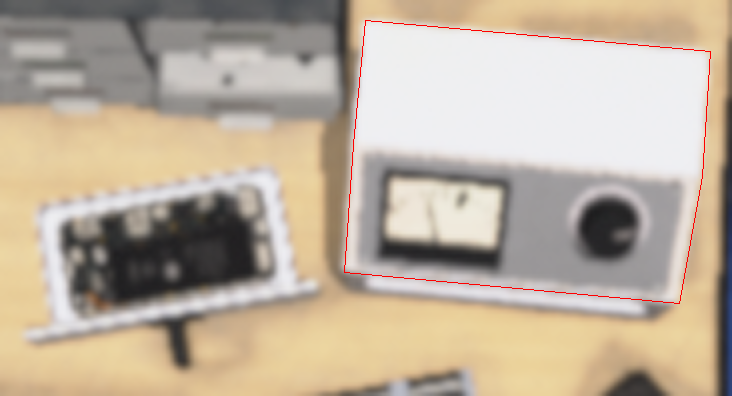

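View pics/ov_top_tray.png

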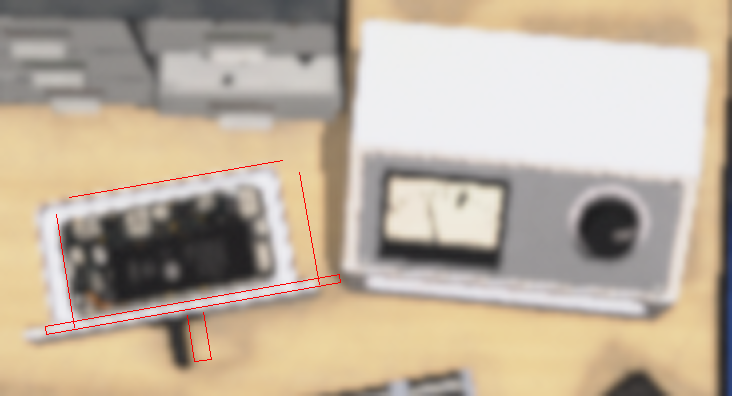

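View pics/ov_sc_tray.png

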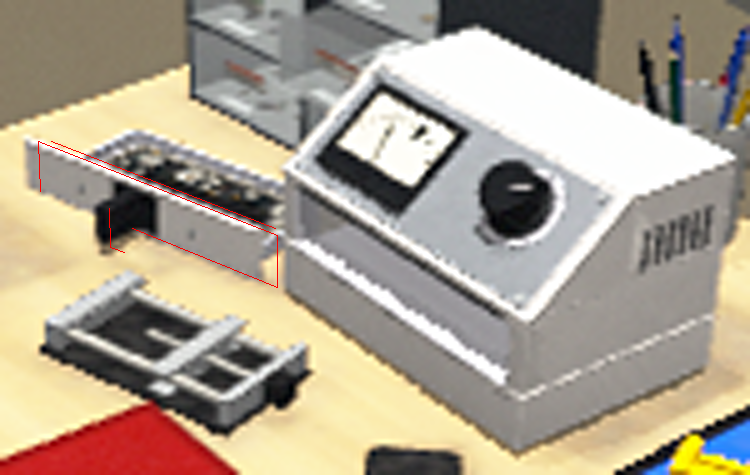

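View pics/ov_sc_box.png

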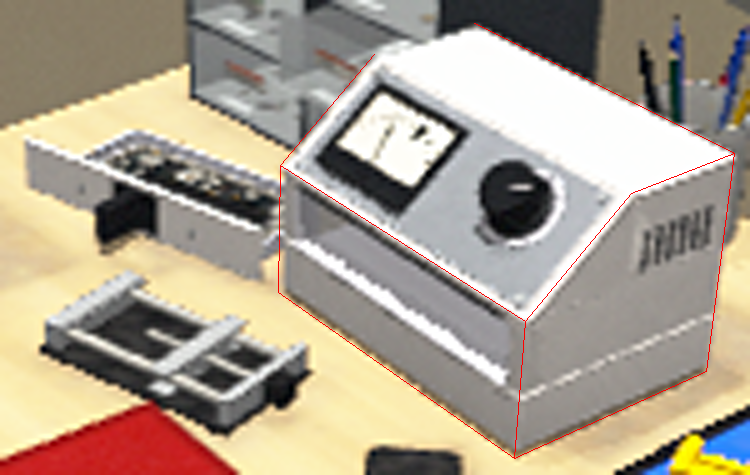

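```bash
cat > run2.py <<'E'
from fit import *
np.set_printoptions(precision=2,suppress=True)
a=snapshot("scene");b=snapshot("top")
for p0 in ([624,124,9.5],[620,126,8.0],[622,120,11.]):
    et,es=tray_top,tray_sc
    r1=fit([(b,et)],p0,step=(3,3,1));r2=fit([(a,es)],p0,step=(3,3,1));r3=fit([(a,es),(b,et)],p0,step=(3,3,1))
    print("tray top",*r1,"scene",*r2,"both",*r3)
draw(b,r1[0],et,f"ov_top_tray2",(222,115,405,214),4); draw(a,r2[0],es,f"ov_sc_tray2",(270,165,420,260),5)
E
python3 run2.py
```

```text
tray top [635.56 126.12  12.41] 224.63415783206975 scene [626.85 120.98  14.1 ] 429.61318974407163 both [629.08 123.17  12.  ] 642.4335046037875
tray top [616.74 122.95  13.54] 194.03527415096463 scene [626.85 120.99  14.1 ] 429.61350632955913 both [629.08 123.18  12.01] 642.4338244502474
tray top [616.74 122.95  13.55] 194.03691008705633 scene [626.85 121.01  14.11] 429.6136264663581 both [629.09 123.16  11.99] 642.4333863687394
```

```bash
cat > run3.py <<'E'
from fit import *
np.set_printoptions(precision=2,suppress=True)
a=snapshot("scene");b=snapshot("top")
ims=[]
p=[627,123,10.5]
draw(b,p,tray_top,"x1",(222,150,304,214),5); draw(a,p,tray_sc+tray_top,"x2",(270,180,335,225),6)
p=[629.1,123.2,12.0]
draw(b,p,tray_top,"x3",(222,150,304,214),5); draw(a,p,tray_sc+tray_top,"x4",(270,180,335,225),6)
I=[cv2.imread(f"pics/x{i}.png") for i in (1,2,3,4)]
h=320
I=[cv2.copyMakeBorder(i,0,h-i.shape[0],0,410-i.shape[1],cv2.BORDER_CONSTANT) for i in I]
cv2.imwrite("pics/quad.png",np.vstack([np.hstack(I[:2]),np.hstack(I[2:])])[:, :])
E
python3 run3.py; python3 -c "
import cv2;i=cv2.imread('pics/quad.png');print(i.shape);cv2.imwrite('pics/quad.png',cv2.resize(i,(780,610))[:600])"
```

```text
(640, 820, 3)
```

View pics/quad.png

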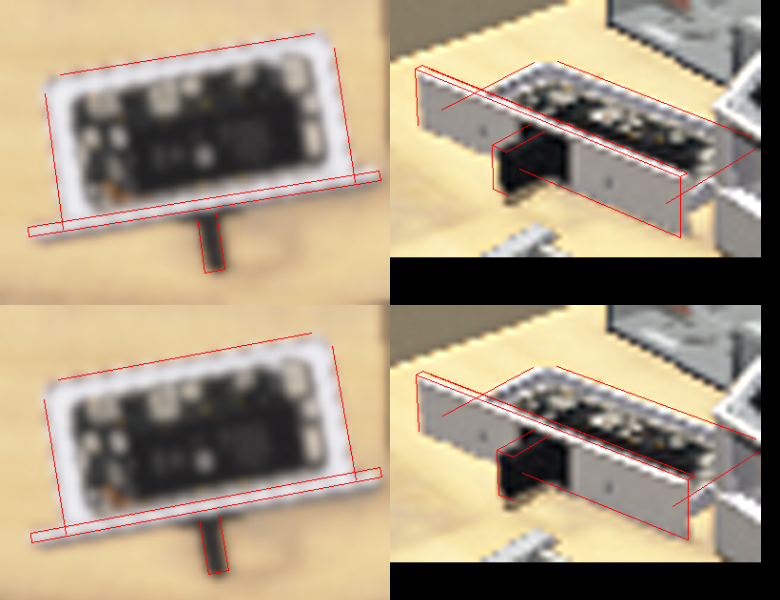

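Emit:
move_arm:
  steps: "1.95 -2.48 -0.2 0 0 2.4 8.78; 1.95 -2.48 -0.2 0 0 2.4 8.78; 1.95 -2.48 -0.2 0 0 2.4 8.78; 1.95 -2.48 -0.2 0 0 2.4 8.78; 1.95 -2.48 -0.2 0 0 2.4 8.78; 1.95 -2.48 -0.2 0 0 2.4 8.78; 1.95 -2.48 -0.2 0 0 2.4 8.78; 1.95 -2.48 -0.2 0 0 2.4 8.78; 1.95 -2.48 -0.2 0 0 2.4 8.78; 1.95 -2.48 -0.2 0 0 2.4 8.78"

```text
t: 2.63
tcp_pos: [353.4, 355.6, 182.8]
ee_rot: [[-0.986, -0.165, 0.0], [-0.165, 0.986, 0.001], [-0.0, 0.0, -1.0]]
ft_force: [0.2, 0.9, -0.6]
opening: 87.8
```

Emit:
move_arm:
  steps: "1.95 -2.48 -0.5 0 0 0 8.78; 1.95 -2.48 -0.5 0 0 0 8.78; 1.95 -2.48 -0.5 0 0 0 8.78; 1.95 -2.48 -0.5 0 0 0 8.78; 1.95 -2.48 -0.5 0 0 0 8.78; 1.95 -2.48 -0.5 0 0 0 8.78; 1.95 -2.48 -0.5 0 0 0 8.78; 1.95 -2.48 -0.5 0 0 0 8.78; 1.95 -2.48 -0.5 0 0 0 8.78; 1.95 -2.48 -0.5 0 0 0 8.78; 0 0 0 0 0 0 8.78"

```text
t: 3.55
tcp_pos: [550.5, 102.2, 132.1]
ee_rot: [[-0.988, -0.156, 0.001], [-0.156, 0.988, -0.003], [-0.001, -0.003, -1.0]]
ft_force: [-0.0, -1.0, 0.3]
opening: 88.0
```

Run:
```python
from fit import *
np.set_printoptions(precision=3,suppress=True)
a=snapshot("scene");b=snapshot("top")
s=manip.sense();print(s["t"],s["tcp_pos"],s["ee_rot"],s["joint_pos"])
x=cv2.resize(a["color"][150:270,250:420],None,fx=4,fy=4,interpolation=cv2.INTER_CUBIC);cv2.imwrite("pics/a2.png",x)
x=cv2.resize(b["color"][120:270,200:400],None,fx=4,fy=4,interpolation=cv2.INTER_CUBIC);cv2.imwrite("pics/b2.png",x)
```

```text
3.65 [547.823 107.597 132.33 ] [[-0.987 -0.161 -0.001]
 [-0.161  0.987 -0.   ]
 [ 0.001 -0.    -1.   ]] [-24.901  21.288  11.275 106.001  -5.069  53.229  87.901]
```

View pics/a2.png

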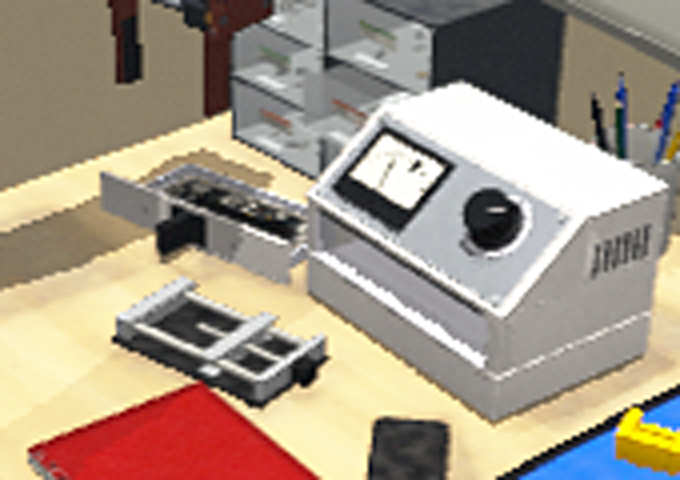

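View pics/b2.png

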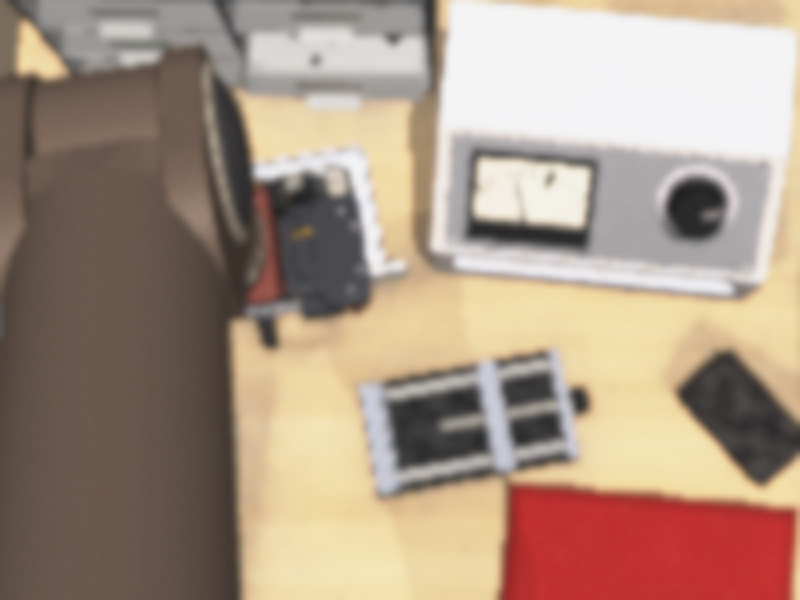

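Emit:
move_arm:
  steps: "-0.1 0.1 -1.5 0 0 0.7 8.78; 0 0 -1.5 0 0 0 8.78; 0 0 -1.5 0 0 0 8.78; 0 0 -1.5 0 0 0 8.78; 0 0 -1.5 0 0 0 8.78; 0 0 -1 0 0 0 8.78; 0 0 -1 0 0 0 8.78; 0 0 -0.6 0 0 0 8.78; 0 0 -0.3 0 0 0 8.78; 0 0 0 0 0 0 8.78; 0 0 0 0 0 0 8.78"

```text
t: 4.57
tcp_pos: [546.8, 110.0, 29.0]
ee_rot: [[-0.984, -0.175, 0.0], [-0.175, 0.984, 0.0], [-0.001, 0.0, -1.0]]
ft_force: [-0.7, -0.5, -0.2]
opening: 87.5
```

Run:
```python
from fit import *
np.set_printoptions(precision=3,suppress=True)
a=snapshot("scene");b=snapshot("top")
s=manip.sense();print(s["t"],s["tcp_pos"],s["ee_rot"],s["ft_force"])
tp=s["tcp_pos"];print(proj(a,tp),proj(b,tp))
x=cv2.resize(a["color"][170:250,260:340],None,fx=8,fy=7,interpolation=cv2.INTER_CUBIC);cv2.imwrite("pics/a3.png",x)
```

```text
4.6667 [547.013 109.918  29.277] [[-0.985 -0.175  0.001]
 [-0.175  0.985  0.   ]
 [-0.001  0.    -1.   ]] [-0.322  0.124  0.024]
[290.949 205.905] [265.792 202.452]
```

View pics/a3.png

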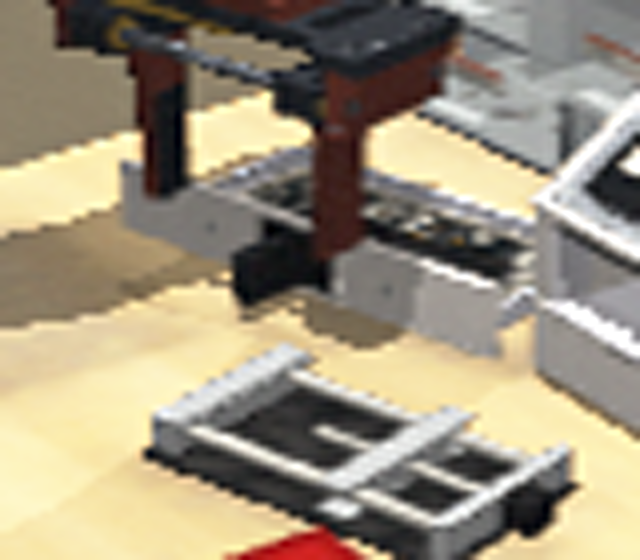

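Run:
```python
from fit import *
np.set_printoptions(precision=1,suppress=True)
a=snapshot("scene");b=snapshot("top")
s=manip.sense();tp=s["tcp_pos"];R=s["ee_rot"]
for yy in (44,-44,57,-57):
    for xx in(-10,10):
        P=tp+R@np.array([xx,yy,17.]);q=proj(a,P);print(yy,xx,P,q,(q-[260,170]+.5)*[8,7])
for yw in (9,10,11): print(yw,fit([(a,tray_sc[:1]+tray_sc[4:])],[626,123,yw],step=(2,2,.5)))
```

```text
44 -10 [549.1 155.   12.2] [283.8 205.2] [194.3 250. ]
44 10 [529.4 151.5  12.2] [279.8 207.3] [162.  264.8]
-44 -10 [564.5  68.3  12.2] [302.7 213.3] [345.2 306.9]
-44 10 [544.8  64.8  12.2] [298.7 215.6] [313.3 322.8]
57 -10 [546.8 167.8  12.2] [281.1 204.1] [172.9 241.9]
57 10 [527.1 164.3  12.2] [277.1 206.2] [140.6 256.6]
-57 -10 [566.8  55.5  12.2] [305.6 214.6] [368.4 315.7]
-57 10 [547.1  52.   12.2] [301.6 216.9] [336.5 331.7]
9 (array([627.7, 117.1,  11.3]), np.float64(389.87027302165677))
10 (array([627.7, 117.1,  11.3]), np.float64(389.87341008756573))
11 (array([627.7, 117.1,  11.3]), np.float64(389.87279081770185))
```

Run:
```python
from fit import *
np.set_printoptions(precision=2,suppress=True)
print([x for x in dir(manip) if x[0]!='_'], getattr(manip,"tip_extent",None))
a=snapshot("scene");b=snapshot("top")
x=cv2.resize(b["color"][140:230,210:310],None,fx=7,fy=6,interpolation=cv2.INTER_CUBIC);cv2.imwrite("pics/b3.png",x)
R=np.array([[-0.987,-0.161,-0.001],[-0.161,0.987,0],[0.001,0,-1.]]);tp=np.array([547.8,107.6,132.3])
for yy in (50,-50):
    for zz in (17,-10): print(yy,zz,proj(a,tp+R@np.array([0,yy,zz])))
```

```text
['PlanningError', 'sense', 'sign_off', 'tip_extent'] 17.0
50 17 [280.19 178.92]
50 -10 [279.91 171.57]
-50 17 [302.11 187.62]
-50 -10 [302.01 180.04]
```

View pics/b3.png

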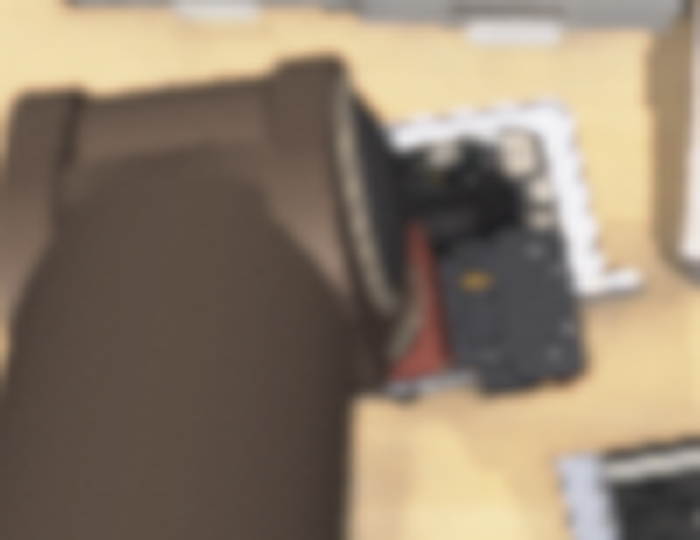

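Emit:
move_arm:
  steps: "0 0 0 0 0 0 3; 0 0 0 0 0 0 3; 0 0 0 0 0 0 0; 0 0 0 0 0 0 0; 0 0 0 0 0 0 0; 0 0 0 0 0 0 0; 0 0 0 0 0 0 0; 0 0 0 0 0 0 0; 0 0 0 0 0 0 0; 0 0 0 0 0 0 0"

```text
t: 5.7
tcp_pos: [546.5, 109.8, 28.6]
ee_rot: [[-0.984, -0.175, -0.0], [-0.175, 0.984, 0.0], [0.0, 0.0, -1.0]]
ft_force: [0.5, 0.7, -0.9]
opening: 24.8
```

Run:
```python
from fit import *
np.set_printoptions(precision=3,suppress=True)
a=snapshot("scene")
s=manip.sense();print(s["t"],s["tcp_pos"],s["ft_force"],s["moment"],s["opening"])
x=cv2.resize(a["color"][170:250,260:340],None,fx=8,fy=7,interpolation=cv2.INTER_CUBIC);cv2.imwrite("pics/a4.png",x)
```

```text
5.75 [546.521 109.822  28.632] [-0.948 -0.315 -0.911] [0.081 0.061 0.018] 20.70320669764501
```

View pics/a4.png

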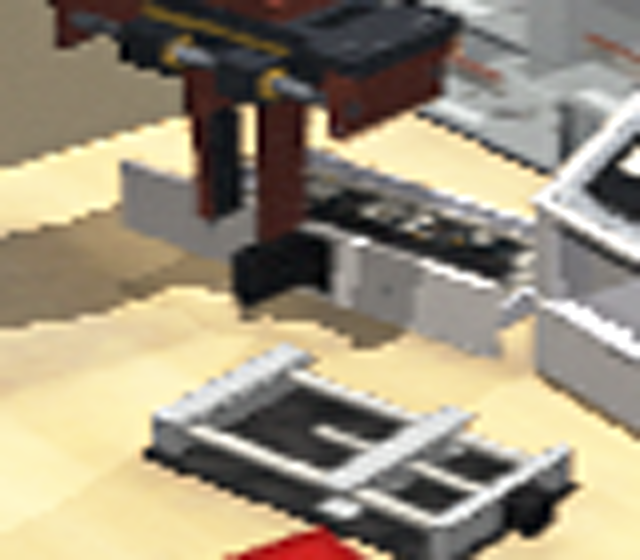

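Emit:
move_arm:
  steps: "0 0 0 0 0 0 0; 0 0 0 0 0 0 0; 0 0 0 0 0 0 0; 0 0 0 0 0 0 0; 0 0 0 0 0 0 0"

```text
t: 6.17
tcp_pos: [546.6, 109.9, 28.7]
ee_rot: [[-0.985, -0.175, 0.0], [-0.175, 0.985, 0.0], [-0.0, 0.0, -1.0]]
ft_force: [0.5, 0.4, -0.1]
opening: 0.5
```

Run:
```python
from fit import *
np.set_printoptions(precision=3,suppress=True)
a=snapshot("scene");b=snapshot("top")
s=manip.sense();print(s["t"],s["tcp_pos"],s["ft_force"],s["moment"],s["opening"])
x=cv2.resize(a["color"][170:250,260:340],None,fx=8,fy=7,interpolation=cv2.INTER_CUBIC);cv2.imwrite("pics/a5.png",x)
for t in ("tray_grip","drawer_tray"): print([(t,n,np.round(r["pixel"],1),round(r["p"],2)) for n,s in (("a",a),("b",b)) for r in landmark_of(s,t)[:1]])
```

```text
6.2667 [546.534 109.827  28.65 ] [-0.531 -0.179 -0.184] [-0.044  0.007  0.005] 0.11244877258421494
[('tray_grip', 'a', array([291.3, 206.4]), 0.97)]
[('drawer_tray', 'a', array([311.5, 206.7]), 0.63)]
```

View pics/a5.png

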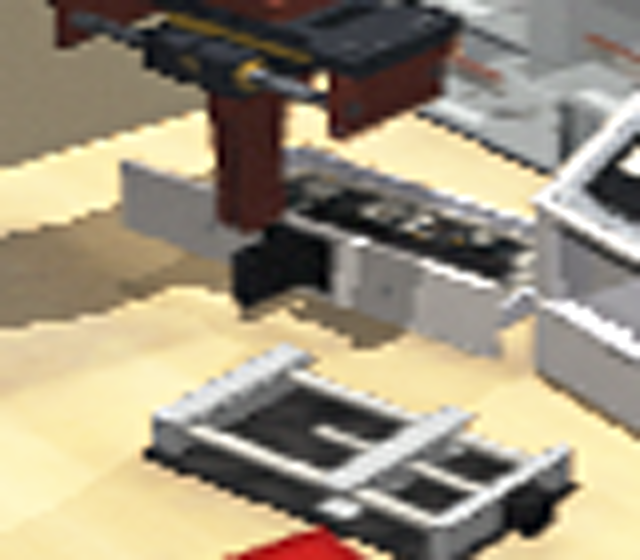

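Run:
```python
from fit import *
np.set_printoptions(precision=1,suppress=True)
b=snapshot("top")
# corners of dark body in b3: right-bottom (583,375), right-top(575,235), zoom 7x6 offset 210,140
for c in ((583,378),(572,235),(480,392)):
    px=np.array([c[0]/7+210-.5,c[1]/6+140-.5])
    print(px,[at_z(b,px,z) for z in (100,140,180)])
s=manip.sense();R=s["ee_rot"];tp=s["tcp_pos"]
for xx in(-37.5,37.5): print(tp+R@np.array([xx,-89,-63]))
```

```text
[292.8 202.5] [array([538.6,  26.9, 100. ]), array([533. ,  23.9, 140. ]), array([527.3,  21. , 180. ])]
[291.2 178.7] [array([604.3,  33.2, 100. ]), array([596.3,  30.1, 140. ]), array([588.3,  26.9, 180. ])]
[278.1 204.8] [array([531.4,  66.6, 100. ]), array([526. ,  62.2, 140. ]), array([520.6,  57.9, 180. ])]
[599.1  28.8  91.7]
[525.2  15.7  91.7]
```

Run:
```python
from fit import *
np.set_printoptions(precision=1,suppress=True)
a=snapshot("scene")
for P in ((525,15.7),(599,28.8)):
    for z in (60,80,92,100,110,120,130,140): 
        q=proj(a,np.array([*P,z]));print(P,z,q,(q-[260,170]+.5)*[8,7])
x=cv2.resize(a["color"][130:230,260:340],None,fx=8,fy=6,interpolation=cv2.INTER_CUBIC);cv2.imwrite("pics/a6.png",x)
```

```text
(525, 15.7) 60 [302.9 210.5] [347.6 287.3]
(525, 15.7) 80 [302.9 205. ] [347.  248.6]
(525, 15.7) 92 [302.8 201.7] [346.7 225.2]
(525, 15.7) 100 [302.8 199.4] [346.5 209.4]
(525, 15.7) 110 [302.8 196.6] [346.2 189.6]
(525, 15.7) 120 [302.7 193.7] [345.9 169.6]
(525, 15.7) 130 [302.7 190.9] [345.6 149.5]
(525, 15.7) 140 [302.7 188. ] [345.3 129.3]
(599, 28.8) 60 [318.1 202.1] [469.  227.9]
(599, 28.8) 80 [318.2 196.7] [469.3 190.2]
(599, 28.8) 92 [318.2 193.4] [469.5 167.3]
(599, 28.8) 100 [318.2 191.2] [469.6 152. ]
(599, 28.8) 110 [318.2 188.5] [469.8 132.7]
(599, 28.8) 120 [318.2 185.7] [469.9 113.3]
(599, 28.8) 130 [318.3 182.9] [470.   93.7]
(599, 28.8) 140 [318.3 180.1] [470.2  74. ]
```

View pics/a6.png

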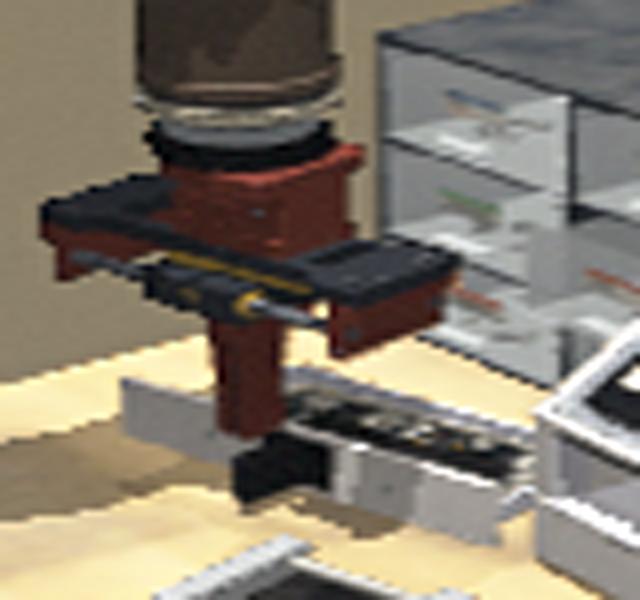

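Emit:
move_arm:
  steps: "0 0 0 0 0 0 5; 0 0 0 0 0 0 5; 0 0 0 0 0 0 5; 0 0 0 0 0 0 5; 0 0 0 0 0 0 5; 0 0 0 0 0 0 5; 0 0 0 0 0 0 5; 0 0 -0.5 0 0 0 5; 0 0 -0.5 0 0 0 5; 0 0 -0.5 0 0 0 5; 0 0 -0.5 0 0 0 5; 0 0 0 0 0 0 5"

```text
t: 7.57
tcp_pos: [545.7, 109.6, 7.3]
ee_rot: [[-0.984, -0.175, -0.002], [-0.175, 0.984, -0.001], [0.002, -0.0, -1.0]]
ft_force: [-0.2, 0.0, 0.5]
opening: 49.9
```

Run:
```python
from fit import *
np.set_printoptions(precision=3,suppress=True)
a=snapshot("scene")
s=manip.sense();print(s["t"],s["tcp_pos"],s["ft_force"],s["moment"],s["opening"])
x=cv2.resize(a["color"][170:250,260:340],None,fx=8,fy=7,interpolation=cv2.INTER_CUBIC);cv2.imwrite("pics/a7.png",x)
```

```text
7.6167 [545.938 109.641   7.769] [ 0.23  -0.018 -0.5  ] [-0.01   0.025  0.032] 49.80654394178286
```

View pics/a7.png

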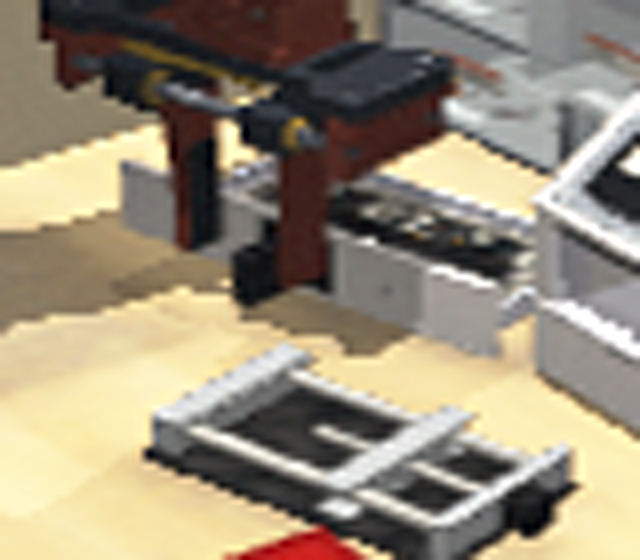

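Emit:
move_arm:
  steps: "0 0 -0.3 0 0 0 5; 0 0 -0.3 0 0 0 5; 0 0 -0.3 0 0 0 5; 0 0 0 0 0 0 5"

```text
t: 7.95
tcp_pos: [546.2, 109.8, -0.9]
ee_rot: [[-0.984, -0.175, -0.001], [-0.175, 0.984, -0.0], [0.001, -0.0, -1.0]]
ft_force: [0.5, -0.3, 0.1]
opening: 50.0
```

Run:
```python
from fit import *
np.set_printoptions(precision=3,suppress=True)
a=snapshot("scene")
s=manip.sense();print(s["t"],s["tcp_pos"],s["ft_force"],s["moment"],s["opening"])
tp=s["tcp_pos"];R=s["ee_rot"]
for off in (0,20,25,30,35): print(off,[((proj(a,tp+[0,0,off]+R@np.array([xx,-25-13,17.]))-[260,170]+.5)*[8,7]).round(0).tolist() for xx in (-10,10)])
x=cv2.resize(a["color"][170:250,260:340],None,fx=8,fy=7,interpolation=cv2.INTER_CUBIC);cv2.imwrite("pics/a8.png",x)
```

```text
8.0 [546.287 109.755  -0.668] [-0.095  0.676  0.691] [0.024 0.015 0.014] 50.02103033798689
0 [[334.0, 357.0], [303.0, 373.0]]
20 [[334.0, 321.0], [302.0, 337.0]]
25 [[334.0, 312.0], [302.0, 328.0]]
30 [[334.0, 303.0], [302.0, 319.0]]
35 [[333.0, 294.0], [301.0, 310.0]]
```

View pics/a8.png

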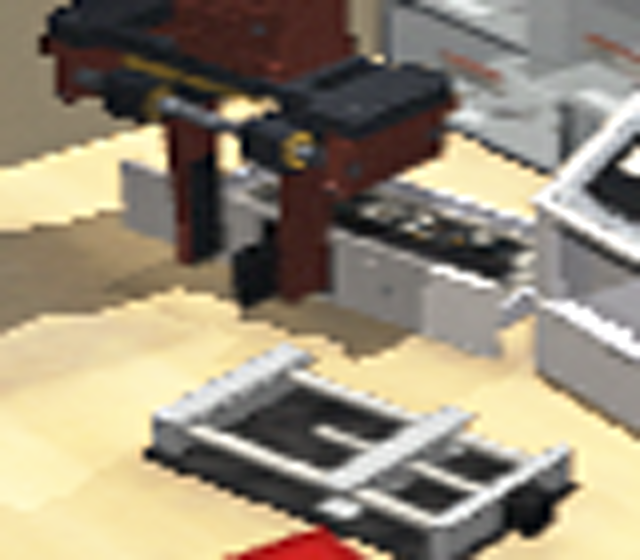

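Emit:
move_arm:
  steps: "0 0 -0.3 0 0 0 5; 0 0 0 0 0 0 2; 0 0 0 0 0 0 0; 0 0 0 0 0 0 0; 0 0 0 0 0 0 0; 0 0 0 0 0 0 0; 0 0 0 0 0 0 0; 0 0 0 0 0 0 0; 0 0 0 0 0 0 0; 0 0 0 0 0 0 0; 0 0 0 0 0 0 0; 0 0 0 0 0 0 0"

```text
t: 9.0
tcp_pos: [546.6, 109.6, -3.3]
ee_rot: [[-0.985, -0.175, 0.0], [-0.175, 0.985, -0.0], [-0.0, -0.0, -1.0]]
ft_force: [-0.1, -1.8, 1.1]
opening: 11.3
```

Run:
```python
from fit import *
np.set_printoptions(precision=3,suppress=True)
a=snapshot("scene")
s=manip.sense();print(s["t"],s["tcp_pos"],s["ft_force"],s["moment"],s["opening"]);print(s["ee_rot"])
x=cv2.resize(a["color"][170:250,260:340],None,fx=8,fy=7,interpolation=cv2.INTER_CUBIC);cv2.imwrite("pics/a9.png",x)
```

```text
9.05 [546.652 109.555  -3.239] [-0.758 -0.653  2.405] [-0.48   0.037 -0.072] 11.825790355377395
[[-0.985 -0.175  0.   ]
 [-0.175  0.985 -0.   ]
 [-0.    -0.    -1.   ]]
```

View pics/a9.png

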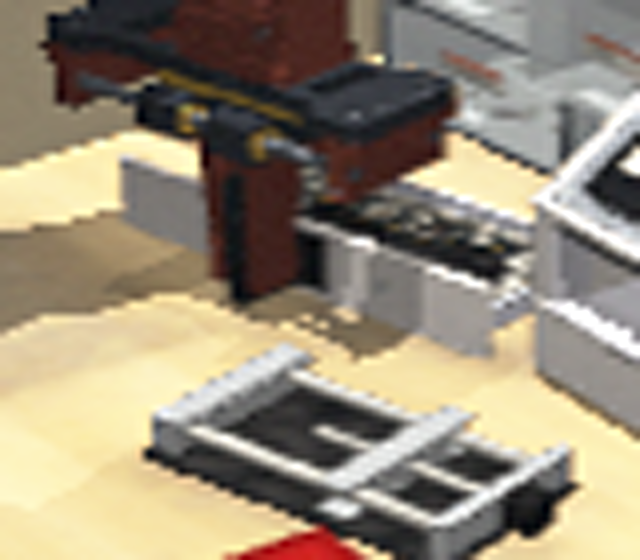

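Emit:
move_arm:
  steps: "0 0 0.2 0 0 0 0; 0 0 0.3 0 0 0 0; 0 0 0.4 0 0 0 0; 0 0 0.6 0 0 0 0; 0 0 0.8 0 0 0 0; 0 0 0.8 0 0 0 0; 0 0 0.8 0 0 0 0; 0 0 0.8 0 0 0 0; 0 0 0.6 0 0 0 0; 0 0 0.4 0 0 0 0; 0 0 0.2 0 0 0 0; 0 0 0 0 0 0 0"

```text
t: 10.05
tcp_pos: [546.8, 109.9, 56.1]
ee_rot: [[-0.984, -0.175, 0.001], [-0.175, 0.984, 0.0], [-0.001, 0.0, -1.0]]
ft_force: [-0.5, 0.3, -2.6]
opening: 11.9
```

Run:
```python
from fit import *
np.set_printoptions(precision=3,suppress=True)
a=snapshot("scene");b=snapshot("top")
s=manip.sense();print(s["t"],s["tcp_pos"],s["ft_force"],s["moment"],s["opening"])
x=cv2.resize(a["color"][150:250,260:350],None,fx=8,fy=6,interpolation=cv2.INTER_CUBIC);cv2.imwrite("pics/a10.png",x)
x=cv2.resize(b["color"][120:270,200:400],None,fx=3,fy=3,interpolation=cv2.INTER_CUBIC);cv2.imwrite("pics/b10.png",x)
```

```text
10.15 [546.345 109.792  55.452] [-0.214 -0.178 -2.579] [-0.035  0.148 -0.03 ] 12.073076588678784
```

View pics/a10.png

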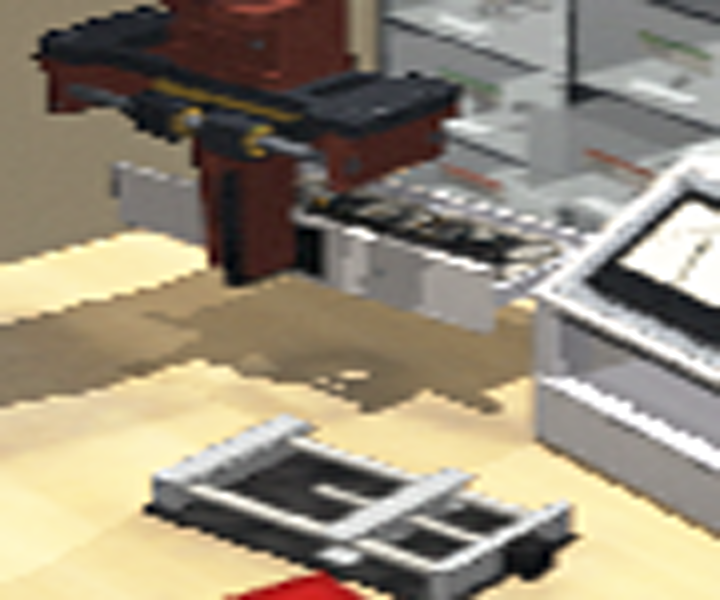

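View pics/b10.png

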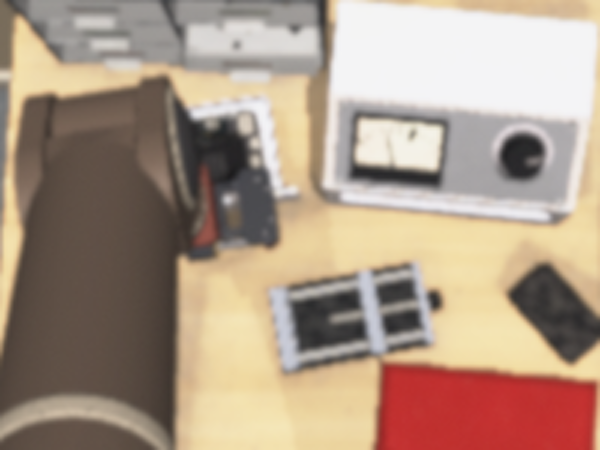

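Emit:
move_arm:
  steps: "-0.4 0 0 0 0 -1.2 0; -0.8 0 0 0 0 -1.2 0; -1.2 0 0 0 0 -1.2 0; -1.4 0 0 0 0 -1.2 0; -1.5 0 0 0 0 -1.2 0; -1.5 0 0 0 0 -1.2 0; -1.5 0 0 0 0 -1.2 0; -1.3 0 0 0 0 -1.2 0; -1 0 0 0 0 -1.2 0; -0.6 0 0 0 0 -1.2 0; -0.3 0 0 0 0 -1.2 0; -0.1 0 0 0 0 -1.1 0"

```text
t: 11.15
tcp_pos: [430.1, 109.9, 55.7]
ee_rot: [[-0.997, 0.075, -0.0], [0.075, 0.997, 0.0], [0.0, 0.0, -1.0]]
ft_force: [-1.0, -0.3, -2.9]
opening: 11.8
```

Emit:
move_arm:
  steps: "0 -0.6 0 0 0 0 0; 0 -1.2 0 0 0 0 0; 0 -1.8 0 0 0 0 0; 0 -2.4 0 0 0 0 0; 0 -2.7 0 0 0 0 0; 0 -2.9 0 0 0 0 0; 0 -2.9 0 0 0 0 0; 0 -2.7 0 0 0 0 0; 0 -2.2 0 0 0 0 0; 0 -1.6 0 0 0 0 0; 0 -0.9 0 0 0 0 0; 0 -0.5 0 0 0 0 0"

```text
t: 12.15
tcp_pos: [430.7, -115.9, 55.6]
ee_rot: [[-0.997, 0.076, 0.0], [0.076, 0.997, -0.001], [-0.0, -0.0, -1.0]]
ft_force: [-0.4, -0.5, -2.2]
opening: 12.0
```

Run:
```python
from fit import *
np.set_printoptions(precision=3,suppress=True)
a=snapshot("scene");b=snapshot("top")
s=manip.sense();print(s["t"],s["tcp_pos"],s["ft_force"],s["moment"],s["opening"]);print(s["ee_rot"],s["joint_pos"])
x=cv2.resize(a["color"][150:280,270:400],None,fx=6,fy=4.6,interpolation=cv2.INTER_CUBIC);cv2.imwrite("pics/a11.png",x)
x=cv2.resize(b["color"][140:260,280:410],None,fx=5,fy=5,interpolation=cv2.INTER_CUBIC);cv2.imwrite("pics/b11.png",x)
```

```text
12.25 [ 430.63  -114.705   55.582] [-0.116  0.706 -3.083] [0.073 0.216 0.004] 11.830586035937133
[[-0.997  0.074 -0.   ]
 [ 0.074  0.997 -0.   ]
 [ 0.    -0.    -1.   ]] [ -6.008  18.344  17.531 124.996  -8.889  37.794 103.465]
```

View pics/a11.png

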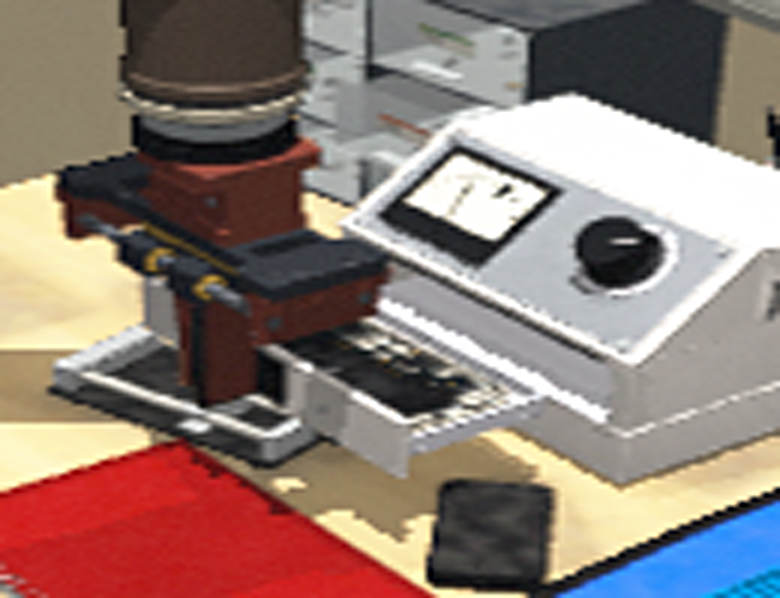

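View pics/b11.png

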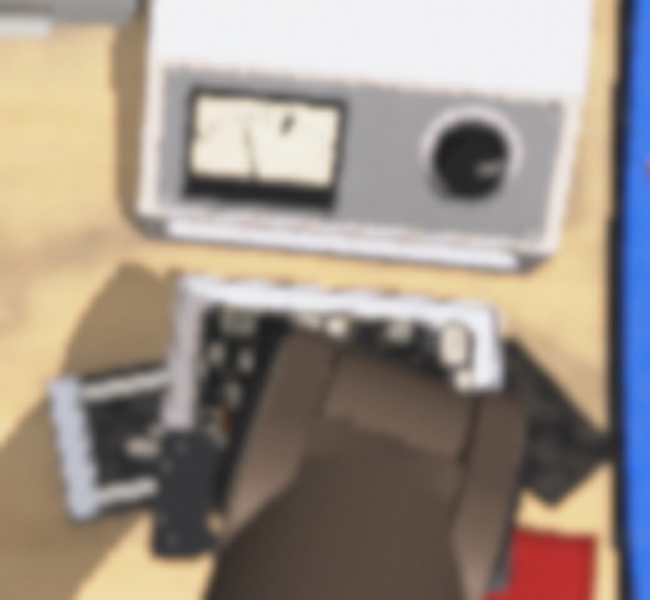

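```bash
cat > run4.py <<'E'
from fit import *
np.set_printoptions(precision=2,suppress=True)
a=snapshot("scene");b=snapshot("top")
s=manip.sense();tp=s["tcp_pos"];R=s["ee_rot"]
yaw=np.degrees(np.arctan2(-R[0,1],R[1,1]));ex=np.array([np.cos(np.radians(yaw)),np.sin(np.radians(yaw))])
z0=tp[2]+3.24
o=tp[:2]+80.5*ex; p=[o[0],o[1],yaw];print("robot tray",p,"z0",z0)
tt=E((5,91,14),(36,91,14))+E((36,-91,14),(5,-91,14))+E((47,80,14),(47,-80,14),w=2)
ts=E((-56,-60,40),(-56,-107,40),(-56,-107,0),(-56,-40,0))+E((47,-80,14),(47,10,14))
bx=[666.9,-132.5,-4.2]
f1=fit([(b,tt)],p,z0=z0,step=(2,2,.6));f2=fit([(a,ts)],p,z0=z0,step=(2,2,.6))
g1=fit([(b,box_top)],bx,step=(3,3,.6));g2=fit([(a,box_sc)],bx,step=(3,3,.6))
print("tray top",f1,"scene",f2);print("box top",g1,"scene",g2)
def rel(t,bb):
    d=Rz(np.radians(bb[2])).T@np.array([t[0]-bb[0],t[1]-bb[1],0]);return d[:2],t[2]-bb[2]
print("rel top",rel(f1[0],g1[0]),"rel scene",rel(f2[0],g2[0]),"robot vs boxavg",rel(p,(g1[0]+g2[0])/2))
draw(b,f1[0],tt,"v1",(280,140,410,260),3,z0=z0);draw(b,g1[0],box_top,"v2",(280,110,410,230),3)
draw(a,f2[0],ts,"v3",(290,160,420,280),3,z0=z0);draw(a,g2[0],box_sc,"v4",(320,155,420,275),3)
I=[cv2.imread(f"pics/v{i}.png") for i in (1,2,3,4)]
I[3]=cv2.copyMakeBorder(I[3],0,0,0,90,cv2.BORDER_CONSTANT)
Q=np.vstack([np.hstack(I[:2]),np.hstack(I[2:])]);cv2.imwrite("pics/quad2.png",cv2.resize(Q,None,fx=.83,fy=.83))
E
python3 run4.py
```

```text
robot tray [np.float64(510.9212714986031), np.float64(-119.1243279759191), np.float64(-4.142661656004827)] z0 58.780195688654544
tray top (array([ 511.16, -118.2 ,   -4.07]), np.float64(227.428230959227)) scene (array([488.05, -97.08,  -9.51]), np.float64(257.682462497843))
box top (array([ 668.82, -130.91,   -4.34]), np.float64(252.35132656855055)) scene (array([ 665.14, -135.  ,   -3.99]), np.float64(429.62782810658996))
rel top (array([-158.17,    0.74]), np.float64(0.2748978824892401)) rel scene (array([-179.3 ,   25.52]), np.float64(-5.520203060060633)) robot vs boxavg (array([-156.65,    2.46]), np.float64(0.022576667357419034))
```

View pics/quad2.png

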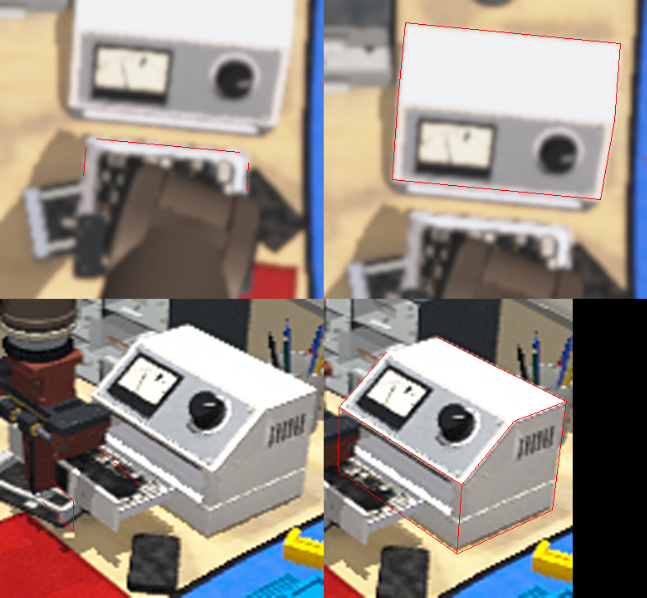

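```bash
cat > run5.py <<'E'
from fit import *
np.set_printoptions(precision=2,suppress=True)
a=snapshot("scene")
ts=E((-56,-70,40),(-56,-107,40),(-56,-107,0),(-56,-70,0))+E((-50,-91,14),(36,-91,14),(47,-80,14))
p=[511.1,-118.5,-4.1]
G=grad(a,.8)
for z in range(44,76,2): print(z,round(score(p,a,G,ts,z),1),round(score([p[0]-2,p[1]-2.4,p[2]],a,G,ts,z),1))
draw(a,p,ts,"w1",(300,190,370,260),6,z0=58.8);draw(a,[p[0]-2,p[1]-2.4,p[2]],ts,"w2",(300,190,370,260),6,z0=54.8)
cv2.imwrite("pics/w.png",cv2.resize(np.hstack([cv2.imread("pics/w1.png"),cv2.imread("pics/w2.png")]),(800,400)))
E
python3 run5.py
```

```text
44 89.2 87.2
46 80.3 89.8
48 75.2 81.7
50 97.1 75.8
52 142.3 94.9
54 174.0 141.0
56 161.7 175.8
58 117.3 165.5
60 121.7 116.4
62 198.5 122.2
64 253.6 200.4
66 274.5 252.9
68 260.4 272.3
70 231.7 257.0
72 214.3 227.8
74 191.6 211.4
```

View pics/w.png

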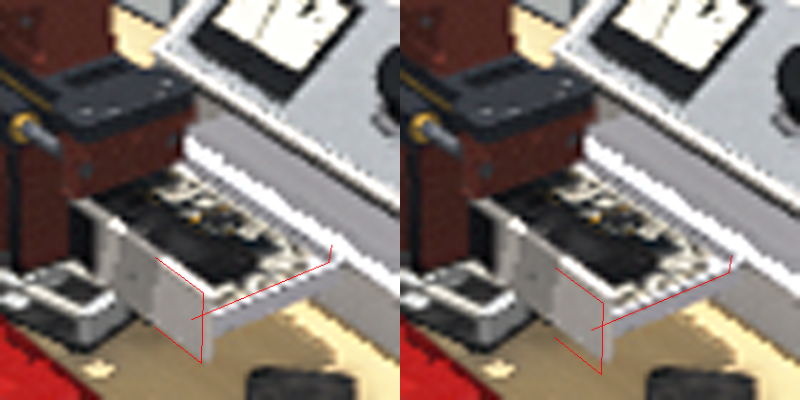

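Emit:
move_arm:
  steps: "0.3 -0.05 -0.3 0 0 -0.1 0; 0.4 -0.05 -0.4 0 0 -0.1 0; 0.3 0 -0.3 0 0 0 0; 0 0 0 0 0 0 0; 0 0 0 0 0 0 0"

```text
t: 12.82
tcp_pos: [440.5, -115.0, 45.2]
ee_rot: [[-0.997, 0.076, -0.001], [0.076, 0.997, -0.0], [0.001, -0.0, -1.0]]
ft_force: [1.0, -0.6, -2.9]
opening: 11.8
```

```bash
cat > run6.py <<'E'
from fit import *
import sys
np.set_printoptions(precision=2,suppress=True)
a=snapshot("scene");b=snapshot("top")
s=manip.sense();tp=s["tcp_pos"];R=s["ee_rot"]
yaw=np.degrees(np.arctan2(-R[0,1],R[1,1]));ex=np.array([np.cos(np.radians(yaw)),np.sin(np.radians(yaw))])
o=tp[:2]+80.5*ex; p=[o[0],o[1],yaw]
print("t",s["t"],"tcp",tp,"F",s["ft_force"],"M",s["moment"],"op",s["opening"],"robot tray",np.array(p))
G=grad(a,.8)
ts=E((-56,-70,40),(-56,-107,40),(-56,-107,0),(-56,-70,0))+E((-50,-91,14),(-20,-91,14))
sc=[(score([p[0]-3.7,p[1]-4.1,p[2]],a,G,ts,z),z) for z in np.arange(40,80,1.)]
print("scene z (shift as box):",sorted(sc)[-3:])
tag=sys.argv[1]
x=cv2.resize(a["color"][160:260,290:390],None,fx=6,fy=6,interpolation=cv2.INTER_CUBIC);cv2.imwrite(f"pics/a{tag}.png",x)
x=cv2.resize(b["color"][140:240,290:400],None,fx=5,fy=5,interpolation=cv2.INTER_CUBIC);cv2.imwrite(f"pics/b{tag}.png",x)
E
python3 run6.py 12
```

```text
t 12.9167 tcp [ 440.38 -115.12   45.51] F [-0.26 -0.15 -2.85] M [ 0.05  0.21 -0.02] op 11.771605415040183 robot tray [ 520.64 -121.28   -4.39]
scene z (shift as box): [(np.float64(277.5815074538065), np.float64(58.0)), (np.float64(288.85539663428256), np.float64(59.0)), (np.float64(288.8687802924422), np.float64(60.0))]
```

View pics/a12.png

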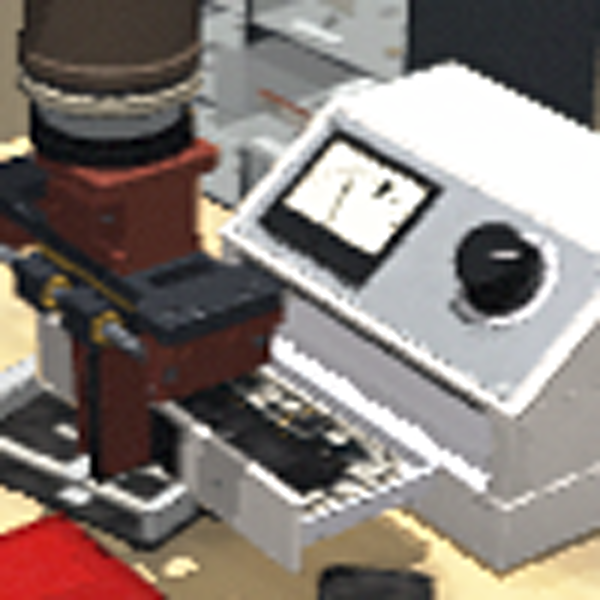

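```bash
cat > run7.py <<'E'
from fit import *
np.set_printoptions(precision=2,suppress=True)
b=snapshot("top");s=manip.sense();tp=s["tcp_pos"];R=s["ee_rot"]
yaw=np.degrees(np.arctan2(-R[0,1],R[1,1]));ex=np.array([np.cos(np.radians(yaw)),np.sin(np.radians(yaw))])
o=tp[:2]+80.5*ex; p=[o[0],o[1],yaw];z0=59
tt=E((5,91,14),(36,91,14))+E((36,-91,14),(5,-91,14))+E((47,80,14),(47,-80,14),w=2)
bx=[668.8,-131,-4.3]
def rel(t,bb):
    d=Rz(np.radians(bb[2])).T@np.array([t[0]-bb[0],t[1]-bb[1],0]);return d[:2],t[2]-bb[2]
slot=E((-80,100,50),(-80,-100,50))
for z in (56,59,62):
    f1=fit([(b,tt)],p,z0=z,step=(2,2,.6));g1=fit([(b,box_top)],bx,step=(2,2,.5))
    print(z,"robot",np.array(p),"tray",f1[0],"box",g1[0],"rel",rel(f1[0],g1[0]),"rob",rel(p,g1[0]))
G=grad(b,.8)
tl=E((-10,91,14),(34,91,14));tr=E((34,-91,14),(0,-91,14))
for n,e in(("L",tl),("R",tr)):
    print(n,[(dy,round(score([p[0]-dy*np.sin(np.radians(p[2])),p[1]+dy,p[2]],b,G,e,59))) for dy in np.arange(-5,5.1,1)])
E
python3 run7.py
```

```text
56 robot [ 520.65 -121.36   -4.4 ] tray [ 520.18 -118.92   -3.99] box [ 668.82 -130.91   -4.33] rel (array([-149.13,    0.73]), np.float64(0.34034055091498594)) rob (array([-148.47,   -1.66]), np.float64(-0.0681096627993556))
59 robot [ 520.65 -121.36   -4.4 ] tray [ 519.7  -118.73   -3.97] box [ 668.82 -130.91   -4.33] rel (array([-149.62,    0.88]), np.float64(0.3611033317761869)) rob (array([-148.47,   -1.66]), np.float64(-0.0681096627993556))
62 robot [ 520.65 -121.36   -4.4 ] tray [ 519.2  -118.52   -3.97] box [ 668.82 -130.91   -4.33] rel (array([-150.13,    1.06]), np.float64(0.3629993444881183)) rob (array([-148.47,   -1.66]), np.float64(-0.0681096627993556))
L [(np.float64(-5.0), 30), (np.float64(-4.0), 69), (np.float64(-3.0), 106), (np.float64(-2.0), 138), (np.float64(-1.0), 165), (np.float64(0.0), 181), (np.float64(1.0), 189), (np.float64(2.0), 194), (np.float64(3.0), 186), (np.float64(4.0), 167), (np.float64(5.0), 144)]
R [(np.float64(-5.0), 34), (np.float64(-4.0), 51), (np.float64(-3.0), 93), (np.float64(-2.0), 141), (np.float64(-1.0), 185), (np.float64(0.0), 227), (np.float64(1.0), 263), (np.float64(2.0), 291), (np.float64(3.0), 305), (np.float64(4.0), 311), (np.float64(5.0), 315)]
```

Emit:
move_arm:
  steps: "0.4 -0.05 -0.1 0 0 -0.1 0; 0.7 -0.08 -0.1 0 0 -0.1 0; 0.8 -0.08 -0.1 0 0 -0.1 0; 0.8 -0.06 -0.1 0 0 0 0; 0.8 -0.06 0 0 0 0 0; 0.8 -0.06 0 0 0 0 0; 0.6 -0.05 0 0 0 0 0; 0.4 -0.03 0 0 0 0 0; 0.2 -0.02 0 0 0 0 0; 0 0 0 0 0 0 0"

```text
t: 13.8
tcp_pos: [496.5, -120.1, 41.8]
ee_rot: [[-0.997, 0.082, 0.001], [0.082, 0.997, -0.0], [-0.001, -0.0, -1.0]]
ft_force: [0.2, 0.3, 1.3]
opening: 11.8
```

```bash
python3 run6.py 13
```

```text
t 13.9 tcp [ 496.54 -120.15   41.93] F [1.18 0.09 0.  ] M [-0.05 -0.39 -0.  ] op 11.380785238708937 robot tray [ 576.77 -126.74   -4.69]
scene z (shift as box): [(np.float64(267.041039026877), np.float64(56.0)), (np.float64(273.4941775005201), np.float64(54.0)), (np.float64(276.9317851175533), np.float64(55.0))]
```

View pics/a13.png

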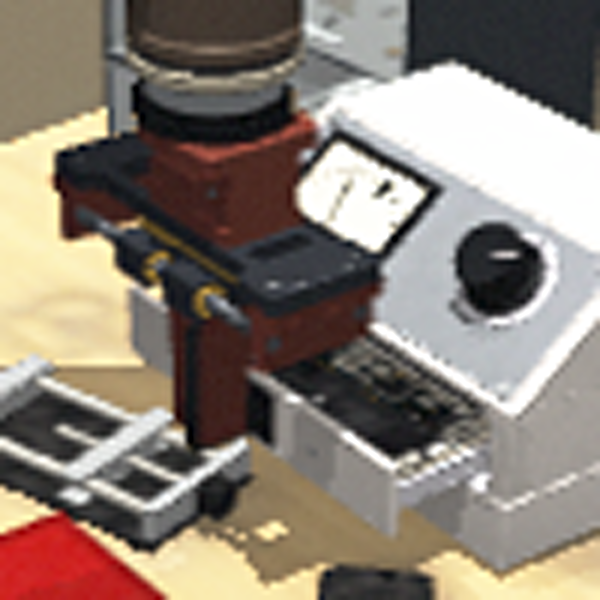

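View pics/b13.png

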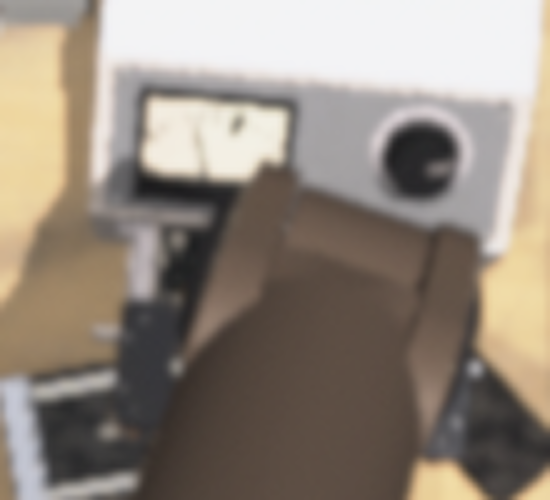

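```bash
cat > run8.py <<'E'
from fit import *
import sys
np.set_printoptions(precision=2,suppress=True)
a=snapshot("scene")
s=manip.sense();tp=s["tcp_pos"];R=s["ee_rot"]
yaw=np.degrees(np.arctan2(-R[0,1],R[1,1]));ex=np.array([np.cos(np.radians(yaw)),np.sin(np.radians(yaw))])
o=tp[:2]+80.5*ex
xe=float(sys.argv[2])  # visible up to tray x
ts=E((-56,-70,40),(-56,-107,40),(-56,-107,0),(-56,-70,0))+E((-50,-91,14),(xe,-91,14))+E((-50,-91,0),(xe,-91,0))
G=grad(a,.8)
def Rm(yaw,pitch,roll):
    from scipy.spatial.transform import Rotation as Ro
    return Ro.from_euler("ZYX",[yaw,pitch,roll],degrees=True).as_matrix()
def sc(q,G=G):
    x,y,z,yw,pt,rl=q;RR=Rm(yw,pt,rl);tot=0;n=0
    for A,B,w in ts:
        m=max(6,int(np.linalg.norm(np.subtract(B,A))/2.5));u=np.linspace(.05,.95,m)[:,None]
        P=(np.array(A)*(1-u)+np.array(B)*u)@RR.T+[x,y,z];c=projN(a,P);d=c[-1]-c[0];nr=np.array([-d[1],d[0]])/np.linalg.norm(d);v=0
        for i in range(3):
            g=map_coordinates(G[0][:,:,i],[c[:,1],c[:,0]],order=1)*nr[0]+map_coordinates(G[1][:,:,i],[c[:,1],c[:,0]],order=1)*nr[1];v=v+g**2
        tot+=np.sqrt(v).sum()/m;n+=1
    return tot/n
x0,y0=o[0]-3.7,o[1]-4.1
best=[]
for z in np.arange(48,64,1.):
    for pt in np.arange(-4,9,1.):
        best.append((sc([x0,y0,z,yaw,pt,0]),z,pt))
best.sort(reverse=True)
for bb in best[:6]: print(np.array(bb))
f=lambda v:-sc([x0+v[3],y0+v[4],v[0],yaw+v[5],v[1],v[2]])+.5*(v[3]**2+v[4]**2)+2*(v[5]**2)+1*v[2]**2
r=minimize(f,[best[0][1],best[0][2],0,0,0,0],method="Nelder-Mead",options=dict(maxiter=1500));print("z,pitch,roll,dx,dy,dyaw",r.x,r.fun)
v=r.x;RR=Rm(yaw+v[5],v[1],v[2]);c=cv2.resize(a["color"][190:270,300:400],None,fx=7,fy=7,interpolation=cv2.INTER_CUBIC)
for A,B,w in ts:
    q=projN(a,np.array([A,B],float)@RR.T+[x0+v[3],y0+v[4],v[0]]);q=((q-[300,190]+.5)*7).astype(int)
    cv2.line(c,tuple(map(int,q[0])),tuple(map(int,q[1])),(0,0,255),1)
cv2.imwrite(f"pics/p{sys.argv[1]}.png",c)
E
python3 run8.py 13 8
```

```text
[276.17  62.    -4.  ]
[271.83  63.    -4.  ]
[270.43  60.    -3.  ]
[270.41  61.    -3.  ]
[268.64  61.    -4.  ]
[265.01  59.    -2.  ]
z,pitch,roll,dx,dy,dyaw [63.33 -4.94  0.   -0.   -0.    0.  ] -278.3386229155066
```

View pics/p13.png

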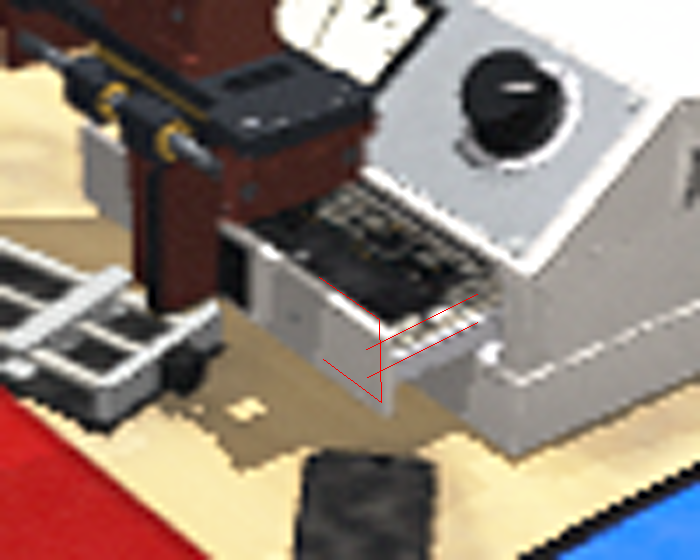

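Run:
```python
from fit import *
np.set_printoptions(precision=1,suppress=True)
a=snapshot("scene")
for z in (40,45,50,55,60,85,90,95,100): print(z,proj(a,np.array([508.5,-232.9,z])))
c=cv2.resize(a["color"][225:258,335:385],None,fx=16,fy=16,interpolation=cv2.INTER_CUBIC)
for x in range(340,385,5): cv2.putText(c,str(x),(int((x-335+.5)*16)-8,10),0,.35,(0,0,255),1);cv2.line(c,(int((x-335+.5)*16),12),(int((x-335+.5)*16),18),(0,0,255),1)
for y in range(230,258,5): cv2.putText(c,str(y),(0,int((y-225+.5)*16)+4),0,.35,(0,0,255),1)
cv2.imwrite("pics/z13.png",c)
# true-vertical check: box front right vertical edge lean
for z in (0,50,94): print("boxedge",z,proj(a,np.array([578.7-3.7,-241.3-2.5,z])))
```

```text
40 [353.7 252.5]
45 [353.8 251. ]
50 [353.9 249.5]
55 [353.9 248. ]
60 [354.  246.5]
85 [354.4 238.9]
90 [354.5 237.4]
95 [354.6 235.8]
100 [354.7 234.3]
boxedge 0 [372.2 257.1]
boxedge 50 [373.3 242.7]
boxedge 94 [374.4 229.5]
```

View pics/z13.png

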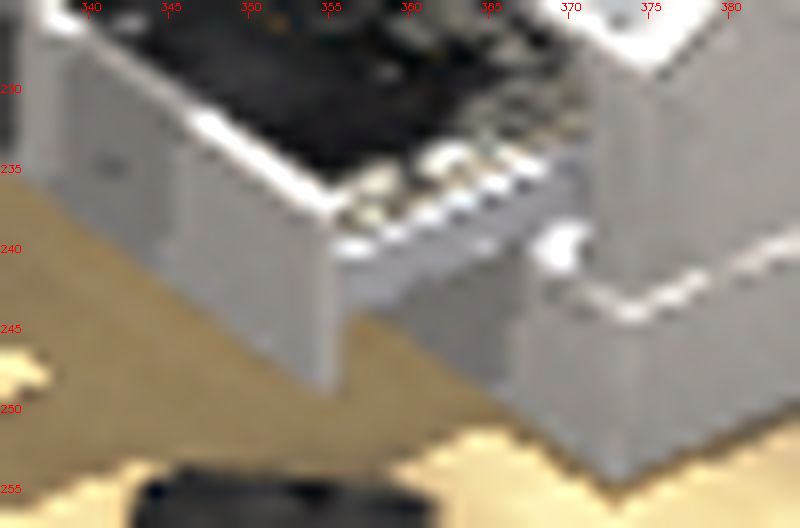

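Emit:
move_arm:
  steps: "0.3 -0.02 0.03 0 0 0 0; 0.5 -0.04 0 0 0 0 0; 0.6 -0.05 0 0 0 0 0; 0.6 -0.05 0 0 0 0 0; 0.5 -0.04 0 0 0 0 0; 0.3 -0.02 0 0 0 0 0; 0.2 -0.01 0 0 0 0 0; 0 0 0 0 0 0 0"

```text
t: 14.67
tcp_pos: [526.2, -122.5, 41.9]
ee_rot: [[-0.997, 0.082, -0.0], [0.082, 0.997, -0.0], [0.0, -0.0, -1.0]]
ft_force: [-4.0, -0.5, 5.3]
opening: 11.8
```

```bash
python3 run6.py 14
```

```text
t 14.7667 tcp [ 526.16 -122.46   41.97] F [-2.77 -0.55  3.75] M [ 0.04  0.34 -0.  ] op 11.67002716390757 robot tray [ 606.39 -129.05   -4.7 ]
scene z (shift as box): [(np.float64(297.37856093708814), np.float64(57.0)), (np.float64(313.2231837801337), np.float64(56.0)), (np.float64(313.5368533192191), np.float64(55.0))]
```

View pics/a14.png

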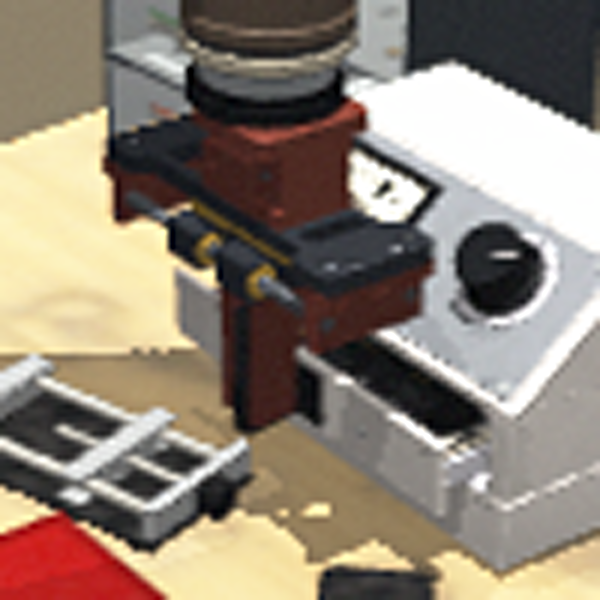

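Emit:
move_arm:
  steps: "0 0 0.1 0 0 0 0; 0 0 0.05 0 0 0 0; 0 0 0 0 0 0 0; 0 0 0 0 0 0 0"

```text
t: 15.1
tcp_pos: [525.5, -122.2, 43.2]
ee_rot: [[-0.997, 0.082, -0.0], [0.082, 0.997, 0.0], [0.0, 0.0, -1.0]]
ft_force: [-0.1, -0.0, -1.8]
opening: 12.0
```

```bash
python3 run6.py 15
python3 - <<'E'
from fit import *
np.set_printoptions(precision=1,suppress=True)
a=snapshot("scene")
s=manip.sense();print(s["ft_force"],s["moment"])
c=cv2.resize(a["color"][215:258,325:385],None,fx=13,fy=13,interpolation=cv2.INTER_CUBIC)
for x in range(330,385,5): cv2.putText(c,str(x),(int((x-325+.5)*13)-8,10),0,.35,(0,0,255),1);cv2.line(c,(int((x-325+.5)*13),12),(int((x-325+.5)*13),18),(0,0,255),1)
for y in range(220,258,5): cv2.putText(c,str(y),(0,int((y-215+.5)*13)+4),0,.35,(0,0,255),1)
cv2.imwrite("pics/z15.png",c)
E
```

```text
t 15.2 tcp [ 525.46 -122.29   43.23] F [ 0.26 -0.07 -3.38] M [-0.02  0.12  0.03] op 11.907781923217042 robot tray [ 605.69 -128.88   -4.69]
scene z (shift as box): [(np.float64(304.271770113035), np.float64(58.0)), (np.float64(317.3698000916098), np.float64(56.0)), (np.float64(318.23754540404883), np.float64(57.0))]
[-0.1  0.2 -2.7] [0.1 0.2 0. ]
```

View pics/z15.png

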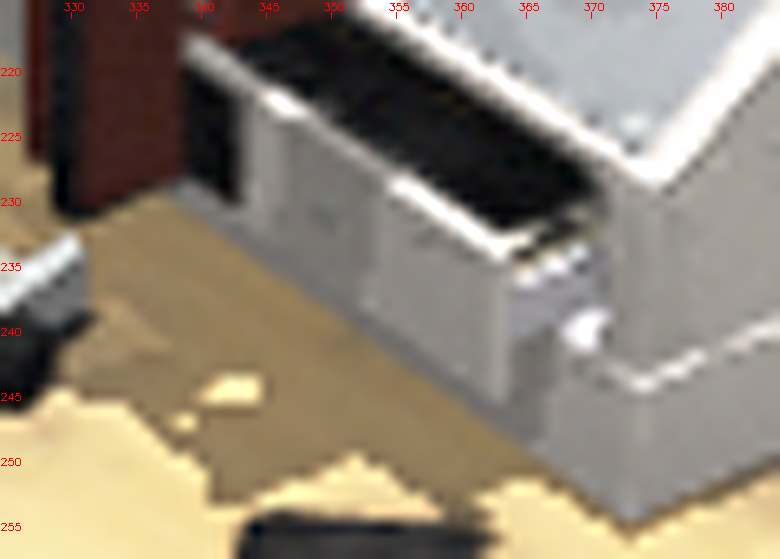

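Emit:
move_arm:
  steps: "0.3 -0.02 0 0 0 0 0; 0.5 -0.04 0 0 0 0 0; 0.6 -0.05 0 0 0 0 0; 0.5 -0.04 0 0 0 0 0; 0.3 -0.02 0 0 0 0 0; 0.2 -0.01 0 0 0 0 0; 0.1 -0.01 0 0 0 0 0; 0 0 0 0 0 0 0; 0 0 0 0 0 0 0"

```text
t: 16.0
tcp_pos: [550.3, -124.3, 43.7]
ee_rot: [[-0.997, 0.082, -0.0], [0.082, 0.997, 0.0], [0.0, 0.0, -1.0]]
ft_force: [-3.8, 0.1, 3.5]
opening: 12.0
```

```bash
python3 run6.py 16
python3 - <<'E'
from fit import *
np.set_printoptions(precision=2,suppress=True)
a=snapshot("scene")
s=manip.sense();print(s["tcp_pos"],s["ft_force"],s["moment"])
c=cv2.resize(a["color"][215:258,325:385],None,fx=13,fy=13,interpolation=cv2.INTER_CUBIC)
cv2.imwrite("pics/z16.png",c)
E
```

```text
t 16.1 tcp [ 550.29 -124.32   43.65] F [-3.81  0.65  4.91] M [0.09 0.86 0.  ] op 11.682849120784832 robot tray [ 630.52 -130.93   -4.71]
scene z (shift as box): [(np.float64(239.97401728952016), np.float64(56.0)), (np.float64(244.43917391087567), np.float64(65.0)), (np.float64(249.03736079431675), np.float64(66.0))]
[ 550.3  -124.33   43.66] [-4.05  0.22  5.35] [0.16 0.91 0.01]
```

View pics/z16.png

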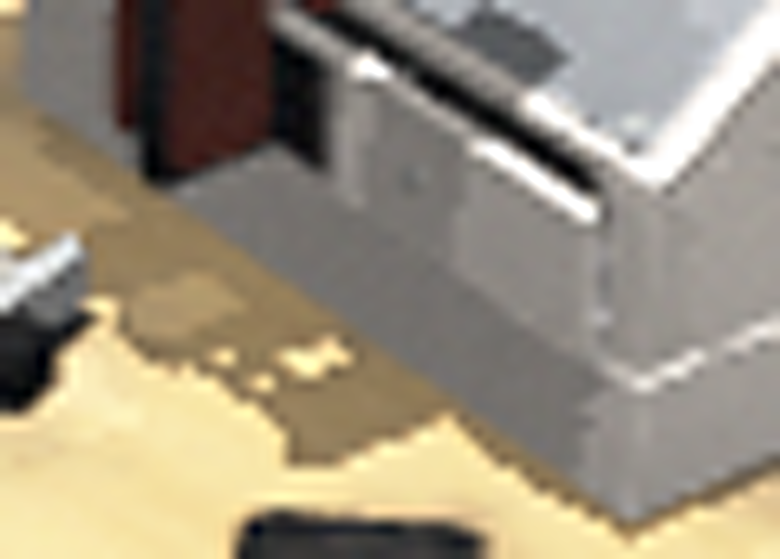

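View pics/b16.png

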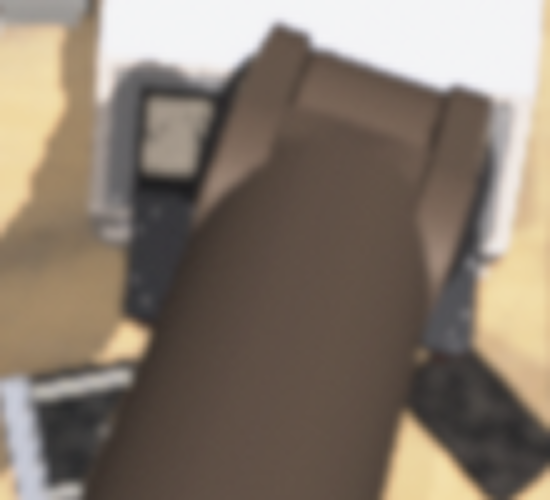

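Emit:
move_arm:
  steps: "0 0 0.1 0 0 0 0; 0 0 0.1 0 0 0 0; 0 0 0 0 0 0 0; 0 0 0 0 0 0 0"

```text
t: 16.48
tcp_pos: [550.8, -124.2, 45.3]
ee_rot: [[-0.997, 0.082, 0.0], [0.082, 0.997, -0.0], [-0.0, -0.0, -1.0]]
ft_force: [0.6, -0.6, -2.6]
opening: 11.9
```

```bash
python3 run6.py 17
python3 - <<'E'
from fit import *
np.set_printoptions(precision=1,suppress=True)
a=snapshot("scene")
s=manip.sense();print(s["tcp_pos"],s["ft_force"],s["moment"])
for P in ((565.9,-231.5),(562.5,-235)):
    print(P,[(z,proj(a,np.array([*P,z]))) for z in (45,50,55,85,90,95)])
c=cv2.resize(a["color"][215:258,325:385],None,fx=13,fy=13,interpolation=cv2.INTER_CUBIC)
for x in range(330,385,5): cv2.putText(c,str(x),(int((x-325+.5)*13)-8,10),0,.35,(0,0,255),1);cv2.line(c,(int((x-325+.5)*13),12),(int((x-325+.5)*13),18),(0,0,255),1)
for y in range(220,258,5): cv2.putText(c,str(y),(0,int((y-215+.5)*13)+4),0,.35,(0,0,255),1)
cv2.imwrite("pics/z17.png",c)
E
```

```text
t 16.5833 tcp [ 550.62 -124.24   45.27] F [ 0.23  0.71 -2.72] M [ 0.1   0.16 -0.01] op 11.910908615424828 robot tray [ 630.85 -130.83   -4.69]
scene z (shift as box): [(np.float64(208.10223437590702), np.float64(65.0)), (np.float64(209.7700652274011), np.float64(57.0)), (np.float64(211.48585074695936), np.float64(66.0))]
[ 550.6 -124.2   45.3] [-0.7  0.2 -3.1] [0.  0.1 0. ]
(565.9, -231.5) [(45, array([367.9, 243.4])), (50, array([368., 242.])), (55, array([368.1, 240.5])), (85, array([368.7, 231.6])), (90, array([368.8, 230. ])), (95, array([369. , 228.5]))]
(562.5, -235) [(45, array([367.9, 244.4])), (50, array([368. , 242.9])), (55, array([368.1, 241.5])), (85, array([368.8, 232.5])), (90, array([368.9, 231. ])), (95, array([369. , 229.4]))]
```

View pics/z17.png

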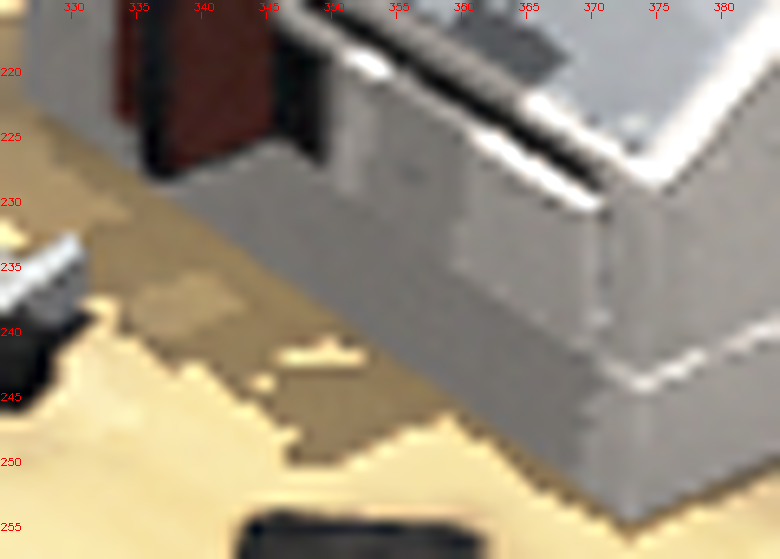

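View pics/a17.png

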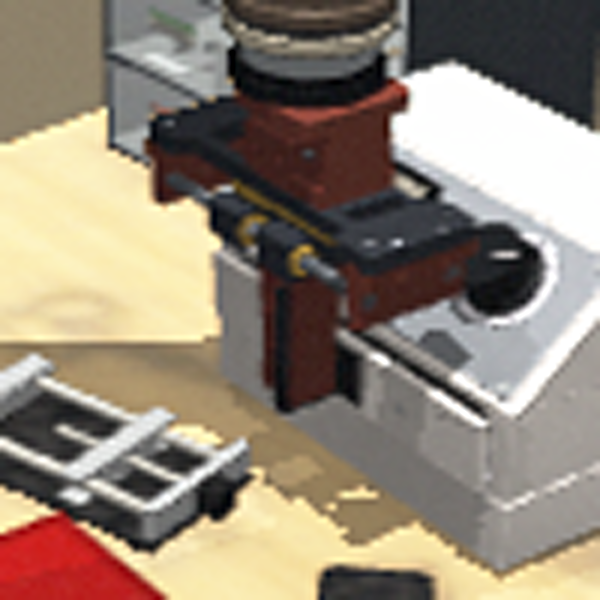

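Emit:
move_arm:
  steps: "0.2 -0.02 0.03 0 0 0 0; 0.2 -0.01 0.02 0 0 0 0; 0.2 -0.02 0 0 0 0 0; 0.1 -0.01 0 0 0 0 0; 0.1 -0.01 0 0 0 0 0; 0 0 0 0 0 0 0; 0 0 0 0 0 0 0"

```text
t: 17.22
tcp_pos: [554.7, -124.7, 45.0]
ee_rot: [[-0.997, 0.082, -0.008], [0.082, 0.997, 0.001], [0.008, 0.001, -1.0]]
ft_force: [-10.8, 1.0, 3.4]
opening: 12.2
```

```bash
python3 run6.py 18
```

```text
t 17.3167 tcp [ 554.7  -124.68   45.03] F [-10.38  -0.08   2.58] M [0.22 2.48 0.26] op 11.604404764044576 robot tray [ 634.93 -131.27   -4.69]
scene z (shift as box): [(np.float64(150.83400237364643), np.float64(65.0)), (np.float64(166.266131583355), np.float64(63.0)), (np.float64(166.485346007132), np.float64(64.0))]
```

Run:
```python
from fit import *
np.set_printoptions(precision=1,suppress=True)
a=snapshot("scene");b=snapshot("top")
c=cv2.resize(a["color"][200:258,310:385],None,fx=10,fy=10,interpolation=cv2.INTER_CUBIC)
cv2.imwrite("pics/z18.png",c)
c=cv2.resize(b["color"][160:215,295:400],None,fx=7,fy=7,interpolation=cv2.INTER_CUBIC)
cv2.imwrite("pics/b18.png",c)
```

Emit:
move_arm:
  steps: "0.2 -0.02 0 0 0 0 0; 0.2 -0.01 0 0 0 0 0; 0 0 0 0 0 0 0; 0 0 0 0 0 0 0; 0 0 0 0 0 0 0"

```text
t: 17.83
tcp_pos: [554.8, -124.7, 44.8]
ee_rot: [[-0.997, 0.082, -0.015], [0.082, 0.997, 0.003], [0.015, 0.002, -1.0]]
ft_force: [-22.2, 2.5, 13.0]
opening: 12.1
```

Run:
```python
from fit import *
np.set_printoptions(precision=2,suppress=True)
s=manip.sense();print(s["t"],s["tcp_pos"],s["ft_force"],s["moment"],s["opening"]);print(s["ee_rot"])
a=snapshot("scene");b=snapshot("top")
for t in ("tray_grip","drawer_tray","slot","panel","knob_grip","meter_mark"):
    print(t,[(n,np.round(r["pixel"],1).tolist(),round(r["p"],2)) for n,s in (("a",a),("b",b)) for r in landmark_of(s,t)[:1]])
```

```text
17.8333 [ 554.77 -124.65   44.77] [-22.21   2.49  13.03] [0.5  5.06 0.24] 12.106755610705441
[[-1.    0.08 -0.01]
 [ 0.08  1.    0.  ]
 [ 0.01  0.   -1.  ]]
tray_grip [('a', [339.8, 221.1], 0.66)]
drawer_tray [('a', [361.6, 220.9], 0.66)]
slot [('a', [345.9, 223.7], 0.6)]
panel [('a', [347.8, 213.1], 0.67)]
knob_grip [('a', [371.1, 205.9], 0.58)]
meter_mark [('a', [356.2, 194.6], 0.76), ('b', [336.8, 160.8], 0.65)]
```

Emit:
move_arm:
  steps: "-0.25 0.02 0 0 0 0 0; -0.25 0.02 0 0 0 0 0; 0 0 0 0 0 0 0; 0 0 0 0 0 0 2; 0 0 0 0 0 0 4; 0 0 0 0 0 0 4; 0 0 0 0 0 0 4; 0 0 0 0 0 0 4; 0 0 0 0 0 0 4; 0 0 0 0 0 0 4; 0 0 0 0 0 0 4"

```text
t: 19.45
tcp_pos: [557.7, -124.9, 46.0]
ee_rot: [[-0.997, 0.082, 0.0], [0.082, 0.997, 0.0], [-0.0, 0.0, -1.0]]
ft_force: [-0.1, 0.5, 0.2]
opening: 40.0
```

Run:
```python
from fit import *
np.set_printoptions(precision=2,suppress=True)
s=manip.sense();print(s["t"],s["tcp_pos"],s["ft_force"],s["moment"],s["opening"]);print(s["ee_rot"])
```

```text
19.45 [ 557.66 -124.86   45.98] [-0.09  0.48  0.17] [ 0.03 -0.01  0.04] 39.95065354655516
[[-1.    0.08  0.  ]
 [ 0.08  1.    0.  ]
 [-0.    0.   -1.  ]]
```

Emit:
move_arm:
  steps: "0 0 0.6 0 0 0 4; 0 0 1.2 0 0 0 4; 0 0 1.8 0 0 0 4; 0 0 2 0 0 0 4; 0 0 2 0 0 0 4; -1 0 1.5 0 0 0 4; -2.5 0 1.2 0 0 0 4; -3 0 1 0 0 0 4; -3 0 0.7 0 0 0 4; -3 0 0 0 0 0 4; -2 0 0 0 0 0 4; 0 0 0 0 0 0 4"

```text
t: 20.45
tcp_pos: [408.9, -125.2, 167.0]
ee_rot: [[-0.996, 0.084, -0.0], [0.084, 0.996, 0.001], [0.0, 0.001, -1.0]]
ft_force: [-0.8, 0.5, 0.2]
opening: 40.0
```

```bash
cat > chk.py <<'E'
from fit import *
np.set_printoptions(precision=1,suppress=True)
s=manip.sense();print(s["t"],s["tcp_pos"],s["ft_force"],s["opening"])
a=snapshot("scene");b=snapshot("top")
for t in ("tray_grip","drawer_tray","slot","panel","knob_grip","meter_mark","phone"):
    print(t,[(n,np.round(r["pixel"],1).tolist(),round(r["p"],2)) for n,s in (("a",a),("b",b)) for r in landmark_of(s,t)[:1]])
# fit plate + grip in scene
plate=E((-56,100,40),(-56,-107,40),(-56,-107,0))+E((-56,100,0),(-56,-107,0))
grip=E((-94,6,37),(-94,6,7))+E((-94,-6,37),(-94,-6,7),(-58,-6,7))+E((-94,6,37),(-94,-6,37),(-58,-6,37))
bx=fit([(b,box_top)],[668.8,-131,-4.3],step=(2,2,.5))[0];print("box",bx)
R=Rz(np.radians(bx[2]))
def rel(t):
    d=R.T@np.array([t[0]-bx[0],t[1]-bx[1],0]);return np.array([d[0],d[1],t[2]-bx[2]])
home=R@np.array([-30,0,0])+[bx[0],bx[1],0]
for nm,ee in(("plate",plate),("grip",grip),("both",plate+grip)):
  for z in (48,50,52,54):
    f,v=fit([(a,ee)],[home[0]-2,home[1],bx[2]],z0=z,step=(2,2,.5));print(nm,z,f,rel(f),round(v,1))
tp=E((-56,100,40),(-56,-107,40))+E((-94,6,37),(-94,-6,37),(-58,-6,37))+E((-94,6,37),(-58,6,37))
for z in (48,51,54):
    f,v=fit([(b,tp)],[home[0]-2,home[1],bx[2]],z0=z,step=(2,2,.5));print("top",z,f,rel(f),round(v,1))
np.save("a.npy",a["color"]);np.save("b.npy",b["color"])
E
python3 chk.py
```

```text
20.45 [ 408.9 -125.2  167. ] [-0.8  0.5  0.2] 39.97308291789748
tray_grip [('a', [341.7, 221.5], 0.61), ('b', [346.4, 197.1], 0.59)]
drawer_tray [('a', [363.4, 217.0], 0.65)]
slot [('a', [348.6, 222.8], 0.57), ('b', [349.8, 191.3], 0.88)]
panel [('a', [348.2, 213.2], 0.94), ('b', [350.6, 184.8], 0.79)]
knob_grip [('a', [372.1, 203.2], 0.63), ('b', [371.8, 171.3], 0.6)]
meter_mark [('a', [353.0, 191.5], 0.92)]
phone []
box [ 670.  -131.    -4.3]
plate 48 [ 634.4 -129.1   -4.1] [-35.7  -0.7   0.2] 270.2
plate 50 [ 631.9 -131.7   -4.3] [-37.9  -3.5   0.1] 269.2
plate 52 [ 628.6 -145.7   -4.3] [-40.1 -17.7   0.1] 269.9
plate 54 [ 627.2 -135.    -4.1] [-42.3  -7.1   0.2] 266.7
grip 48 [ 633.4 -158.2  -27.5] [-34.4 -29.9 -23.1] 349.0
grip 50 [ 630.9 -161.2  -27.8] [-36.7 -33.  -23.5] 349.3
grip 52 [ 628.7 -163.6  -27.9] [-38.8 -35.6 -23.6] 349.6
grip 54 [ 626.4 -165.9  -27.8] [-40.8 -38.1 -23.5] 350.0
both 48 [ 634.9 -124.2   -4.1] [-35.5   4.2   0.2] 274.8
both 50 [ 632.4 -126.8   -4.2] [-37.8   1.4   0.2] 274.2
both 52 [ 629.9 -129.3   -4.1] [-40.1  -1.2   0.2] 273.6
both 54 [ 627.5 -131.8   -4.1] [-42.3  -4.    0.2] 273.0
top 48 [ 636.8 -128.6   -4.3] [-33.3  -0.    0.1] 379.2
top 51 [ 636.3 -128.3   -4.3] [-33.8   0.2   0.1] 379.1
top 54 [ 635.8 -128.2   -4.3] [-34.3   0.3   0.1] 379.0
```

Emit:
move_arm:
  steps: "0.6 0.04 -0.6 0 0 0 0; 1 0.04 -1 0 0 0 0; 1.1 0.04 -1.3 0 0 0 0; 1.1 0.04 -1.5 0 0 0 0; 1.1 0.04 -1.5 0 0 0 0; 1.1 0.04 -1.5 0 0 0 0; 1.1 0.04 -1.5 0 0 0 0; 1.1 0.04 -1.3 0 0 0 0; 0.8 0.04 -1 0 0 0 0; 0.6 0.04 -0.7 0 0 0 0; 0 0 0 0 0 0 0; 0 0 0 0 0 0 0"

```text
t: 22.25
tcp_pos: [508.3, -120.9, 46.5]
ee_rot: [[-0.997, 0.082, -0.001], [0.082, 0.997, -0.0], [0.001, -0.0, -1.0]]
ft_force: [0.1, 0.5, -0.1]
opening: 0.3
```

Run:
```python
from fit import *
np.set_printoptions(precision=2,suppress=True)
s=manip.sense();print(s["t"],s["tcp_pos"],s["ft_force"],s["moment"],s["opening"])
```

```text
22.25 [ 508.29 -120.9    46.48] [ 0.11  0.47 -0.08] [-0.01 -0.01 -0.03] 0.29925217721003405
```

Emit:
move_arm:
  steps: "0.4 -0.03 0 0 0 0 0; 0.5 -0.04 0 0 0 0 0; 0.5 -0.04 0 0 0 0 0; 0.4 -0.03 0 0 0 0 0; 0.2 -0.02 0 0 0 0 0; 0.2 -0.02 0 0 0 0 0; 0 0 0 0 0 0 0; 0 0 0 0 0 0 0"

```text
t: 22.92
tcp_pos: [530.5, -122.7, 46.9]
ee_rot: [[-0.997, 0.082, -0.0], [0.082, 0.997, 0.0], [0.0, 0.0, -1.0]]
ft_force: [-0.4, -0.4, -0.4]
opening: 0.4
```

Emit:
move_arm:
  steps: "0.2 -0.02 0 0 0 0 0; 0.2 -0.01 0 0 0 0 0; 0.1 -0.01 0 0 0 0 0; 0.1 -0.01 0 0 0 0 0; 0 0 0 0 0 0 0; 0 0 0 0 0 0 0"

```text
t: 23.42
tcp_pos: [530.8, -122.7, 46.0]
ee_rot: [[-0.997, 0.083, -0.01], [0.083, 0.997, 0.002], [0.011, 0.001, -1.0]]
ft_force: [-15.3, 1.6, 10.3]
opening: 0.6
```

Run:
```python
from fit import *
np.set_printoptions(precision=1,suppress=True,linewidth=200)
a={"color":np.load("a.npy")};s0=snapshot("scene");a["K"]=s0["K"];a["extrinsics"]=s0["extrinsics"]
g=a["color"].astype(int).sum(2)//3
for bx in ([665.1,-135,-4.1],[668.8,-131,-4.3]):
    R=Rz(np.radians(bx[2]));T=np.array([bx[0],bx[1],0])
    f=lambda *p:proj(a,R@np.array(p,float)+T)
    print(bx,"box corner z94,50,0",f(-80,-115,94),f(-80,-115,50),f(-80,-115,0))
    for x in(-30,-33.5,-37): print(" tray x",x,"plate FR top/bot",f(x-56,-107,90),f(x-56,-107,50),"back top",f(x-50,-107,90),"grip end top",f(x-94,-6,87),f(x-94,6,87),"bottom",f(x-94,-6,57))
print("cols",list(range(360,382)))
for r in range(224,260,2): print(r,g[r,360:382])
```

```text
[665.1, -135, -4.1] box corner z94,50,0 [375.  229.3] [373.9 242.5] [372.7 256.9]
 tray x -30 plate FR top/bot [371.3 229.9] [370.4 241.9] back top [372.9 229.3] grip end top [338.3 219.9] [335.8 218.2] bottom [338.  228.6]
 tray x -33.5 plate FR top/bot [370.4 230.3] [369.5 242.3] back top [372.  229.7] grip end top [337.4 220.3] [334.9 218.6] bottom [337.1 229. ]
 tray x -37 plate FR top/bot [369.5 230.7] [368.6 242.7] back top [371.1 230.1] grip end top [336.4 220.6] [333.9 218.9] bottom [336.2 229.3]
[668.8, -131, -4.3] box corner z94,50,0 [374.6 228.3] [373.6 241.4] [372.4 255.8]
 tray x -30 plate FR top/bot [371.  228.9] [370.1 240.8] back top [372.6 228.3] grip end top [338.2 218.9] [335.7 217.2] bottom [338.  227.6]
 tray x -33.5 plate FR top/bot [370.1 229.3] [369.2 241.2] back top [371.7 228.6] grip end top [337.3 219.2] [334.8 217.6] bottom [337.  227.9]
 tray x -37 plate FR top/bot [369.2 229.7] [368.3 241.6] back top [370.8 229. ] grip end top [336.4 219.6] [333.9 217.9] bottom [336.1 228.3]
cols [360, 361, 362, 363, 364, 365, 366, 367, 368, 369, 370, 371, 372, 373, 374,
[... 1027 characters left out ...]
1 150 193 236 200 146 148 152 153 154 155]
246 [115 123 133 136 138 138 140 134 112 115 119 145 145 149 158 150 151 152 149 149 152 152]
248 [216 204 116 113 129 134 138 133 111 119 142 142 142 148 157 149 148 147 148 147 149 149]
250 [225 225 225 216 199 114 114 131 140 138 136 137 139 143 147 147 145 145 144 147 147 146]
252 [222 222 223 224 226 226 200 120 116 118 142 135 140 150 142 142 143 145 146 114  97 100]
254 [204 203 207 214 220 223 226 228 227 203 118 119 128 154 130 105 116 153 213 211 205 201]
256 [ 36  67 150 214 215 220 222 224 226 227 227 225 201 160 221 220 216 213 210 206 205 205]
258 [ 50  48 128 211 208 211 218 221 224 225 224 226 226 226 226 225 224 224 221 216 225 223]
```

Emit:
move_arm:
  steps: "0 0 0.1 0 0 0 0; 0 0 0.1 0 0 0 0; 0 0 0.1 0 0 0 0; 0 0 0.1 0 0 0 0; 0 0 0 0 0 0 0; 0 0 0 0 0 0 0"

```text
t: 23.97
tcp_pos: [531.0, -122.7, 48.8]
ee_rot: [[-0.997, 0.082, -0.01], [0.082, 0.997, 0.002], [0.011, 0.001, -1.0]]
ft_force: [-9.1, 1.3, -3.6]
opening: 0.6
```

Run:
```python
from fit import *
np.set_printoptions(precision=2,suppress=True)
s=manip.sense();print(s["t"],s["tcp_pos"],s["ft_force"],s["moment"],s["opening"]);print(s["ee_rot"])
```

```text
23.9667 [ 531.   -122.74   48.83] [-9.12  1.28 -3.56] [ 0.1   2.17 -0.02] 0.5866936557083833
[[-1.    0.08 -0.01]
 [ 0.08  1.    0.  ]
 [ 0.01  0.   -1.  ]]
```

Emit:
move_arm:
  steps: "-1.5 0 0.4 0 0 0 0; -1.5 0 0.7 0 0 0 0; -0.5 -1 0 0 0 0 0; 0 -2 0 0 0 0 0; 0 -2.2 0 0 0 0 0; 0 -2.2 0 0 0 0 0; 0.5 -1.5 0 0 0 0 0; 1 -0.5 0 0 0 0 0; 1.5 0 0 0 0 0 0; 1.2 0 0 0 0 0 0; 0.5 0 0 0 0 0 0; 0 0 0 0 0 0 0"

```text
t: 24.97
tcp_pos: [549.6, -217.5, 61.7]
ee_rot: [[-0.997, 0.081, 0.001], [0.081, 0.997, -0.0], [-0.001, -0.0, -1.0]]
ft_force: [1.0, -0.1, -0.1]
opening: 0.6
```

Emit:
move_arm:
  steps: "0.4 0 0 0 0 0 0; 0.4 0 0 0 0 0 0; 0.3 0 0 0 0 0 0; 0.2 0 0 0 0 0 0; 0.2 0 0 0 0 0 0; 0.2 0 0.1 0 0 0 0; 0 0 0 0 0 0 0; 0 0 0 0 0 0 0"

```text
t: 25.63
tcp_pos: [562.1, -217.1, 62.0]
ee_rot: [[-0.997, 0.083, -0.006], [0.083, 0.997, 0.001], [0.006, 0.001, -1.0]]
ft_force: [-7.6, 0.3, 0.7]
opening: 0.3
```

Emit:
move_arm:
  steps: "-1 0 0.2 0 0 0 0; -0.5 -0.9 0 0 0 0 0; 0 -1 0 0 0 0 0; -0.2 -1 0 0 0 0 0; 0 0 0 0 0 0 0; 0.5 0 0 0 0 0 0; 0.5 0 0 0 0 0 0; 0.4 0 0 0 0 0 0; 0.3 0 0 0 0 0 0; 0.2 0 0 0 0 0 0; 0 0 0 0 0 0 0"

```text
t: 26.55
tcp_pos: [566.0, -245.4, 64.5]
ee_rot: [[-0.997, 0.081, -0.004], [0.081, 0.997, 0.001], [0.004, 0.001, -1.0]]
ft_force: [-5.6, 1.2, 3.2]
opening: 0.5
```

Emit:
move_arm:
  steps: "0.1 0 0 0 0 0 0; 0.1 0 0 0 0 0 0; 0.1 0 0 0 0 0 0; 0 0 0 0 0 0 0; 0 0 0 0 0 0 0"

```text
t: 26.97
tcp_pos: [566.1, -245.4, 64.4]
ee_rot: [[-0.997, 0.082, -0.009], [0.082, 0.997, 0.003], [0.009, 0.002, -1.0]]
ft_force: [-13.9, 2.1, 10.6]
opening: 0.4
```

Run:
```python
from fit import *
np.set_printoptions(precision=1,suppress=True,linewidth=200)
s=manip.sense();print(s["t"],s["tcp_pos"],s["ft_force"],s["moment"])
a=snapshot("scene");b=snapshot("top")
for z in (-40,0,35): print("base centre",z,proj(a,np.array([0,0,z])),proj(b,np.array([0,0,z])), "r=100 pts",[proj(a,np.array([100*np.cos(t),100*np.sin(t),z])).round(0).tolist() for t in np.radians([0,90,180,270])])
im=cv2.imread("pics/scene0.png")
# knob mask fit
top0=cv2.imread("pics/top0.png");sc0=im
n=np.array([-.616,0,.788]);up=np.array([.791,0,.612])
def hull(cam,bx,u,v,h0=2,h1=26,r=17.5):
    R=Rz(np.radians(bx[2]));T=np.array([bx[0],bx[1],0])
    c=np.array([-80,u,94])+up*v
    th=np.linspace(0,2*np.pi,60,endpoint=False)
    ring=lambda h:c+n*h+r*(np.cos(th)[:,None]*np.array([0,1,0])+np.sin(th)[:,None]*up)
    P=np.vstack([ring(h0),ring(h1)])@R.T+T
    return cv2.convexHull(projN(cam,P).astype(np.float32)).reshape(-1,2)
SS=8
def iou(cam,img,bx,u,v,box):
    x0,y0,x1,y1=box
    m=np.zeros(((y1-y0)*SS,(x1-x0)*SS),np.uint8)
    q=((hull(cam,bx,u,v)-[x0,y0]+.5)*SS).astype(np.int32);cv2.fillPoly(m,[q],1)
    g=cv2.resize(img[y0:y1,x0:x1].astype(np.float32).mean(2),None,fx=SS,fy=SS,interpolation=cv2.INTER_CUBIC)
    k=g<90
    return (k&(m>0)).sum()/(k|(m>0)).sum()
for nm,cam,img,bx,box in (("scene",a,sc0,[665.1,-135,-4.1],(362,192,386,218)),("top",b,top0,[668.8,-131,-4.3],(362,158,388,186))):
    r=minimize(lambda p:-iou(cam,img,bx,p[0],p[1],box),[-55,47],method="Nelder-Mead",options=dict(initial_simplex=[[-55,47],[-50,47],[-55,52]],xatol=.1,fatol=1e-4));print(nm,"u,v",r.x,"iou",-r.fun)
```

```text
26.9667 [ 566.1 -245.4   64.4] [-13.9   2.1  10.6] [0.6 3.1 0.2]
base centre -40 [146.2 310.6] [299.6 395.8] r=100 pts [[183.0, 294.0], [133.0, 291.0], [105.0, 329.0], [162.0, 333.0]]
base centre 0 [143.3 298.6] [298.8 400.4] r=100 pts [[181.0, 282.0], [130.0, 279.0], [101.0, 317.0], [159.0, 321.0]]
base centre 35 [140.7 287.6] [298.1 404.7] r=100 pts [[179.0, 272.0], [127.0, 269.0], [98.0, 305.0], [156.0, 309.0]]
scene u,v [-61.6  55.5] iou 0.8628504882200125
top u,v [-58.9  55.1] iou 0.8694189859581266
```

Emit:
move_arm:
  steps: "-1.5 0 0.5 0 0 0 0; -1.5 0 1.5 0 0 0 0; 0 0.5 2.5 -0.5 -6.3 0 6; 0 0.8 2.5 -0.5 -6.3 0 6; 0 0.8 2.5 -0.5 -6.3 0 6; 0 0.8 2 -0.5 -6.3 0 6; 0.5 1 1.5 -0.5 -6.3 0 6; 0.5 1 0.7 -0.5 -6.3 0 6; 0.8 0.7 0 0 0 0 6; 1 0.3 0 0 0 0 6; 0 0 0 0 0 0 6; 0 0 0 0 0 0 6"

```text
t: 28.07
tcp_pos: [568.8, -188.0, 199.2]
ee_rot: [[-0.816, 0.073, 0.574], [0.065, 0.997, -0.034], [-0.575, 0.009, -0.818]]
ft_force: [0.2, 0.7, 0.3]
opening: 59.4
```

```bash
cat > tip.py <<'E'
from fit import *
np.set_printoptions(precision=2,suppress=True,linewidth=220)
s=manip.sense();tp=s["tcp_pos"];R=s["ee_rot"];print(s["t"],tp,s["opening"],s["ft_force"],s["joint_pos"]);print(R)
a=snapshot("scene");b=snapshot("top");np.save("a2.npy",a["color"])
o=s["opening"]/2
for nm,off in (("none",np.zeros(3)),("tool-axis 33",-33*R[:,2]),("world z 33",np.array([0,0,33.]))):
    print(nm,[(yy,proj(a,tp+off+R@np.array([0,yy,17.])).round(1).tolist(),proj(b,tp+off+R@np.array([0,yy,17.])).round(1).tolist()) for yy in (o+6,-o-6)])
im=a["color"].astype(int);B,G,Rr=im[:,:,0],im[:,:,1],im[:,:,2]
x0,x1,y0,y1=310,400,150,225
m=(Rr-np.maximum(B,G)>18)&(Rr<190)
for r in range(y0,y1,2): print(r,"".join("#" if m[r,c] else ("." if im[r,c].mean()>110 else ("-" if im[r,c].mean()>60 else "x")) for c in range(x0,x1)))
E
python3 tip.py
```

```text
28.0667 [ 568.84 -187.99  199.18] 59.43418326351405 [0.22 0.73 0.25] [ 11.99   5.69   7.98 126.89 -37.41  16.72 138.48]
[[-0.82  0.07  0.57]
 [ 0.06  1.   -0.03]
 [-0.58  0.01 -0.82]]
none [(35.71709163175703, [354.7, 188.3], [362.3, 182.5]), (-35.71709163175703, [371.6, 198.1], [390.5, 185.2])]
tool-axis 33 [(35.71709163175703, [350.0, 181.5], [362.8, 188.0]), (-35.71709163175703, [367.1, 191.1], [391.9, 190.8])]
world z 33 [(35.71709163175703, [355.2, 177.8], [363.6, 180.0]), (-35.71709163175703, [372.4, 187.2], [392.8, 182.7])]
150 ......--------------xxxxxxxxx############------------------....-----xxxxxxx-------........
152 ....xx-xxxxxxxxxxxxxxxxxxx################--------------------xxxxxxxxxxxxxxxxx-------....
154 xxx--..-xxxxxxxxxxxxxxxx####################-..---------xxxxxxxxxxxxxxxxxxxxxxxxx-..------
156 ..xx-------xxxxxxxx##########################xxxxxxxxxxxxxxxxxxxxxxxxxxxxxxxxxxxx-......--
158 ...xxxxxxxxxxxxxx##########################x--------------xxxxxxxxxxxxxxxxxxxxxxx-........
160 .....x#xx#####xxxxx#######xx#############x-xxxxxx-----x--x--xxxxxxxxxxxxxxxxxxxx-...
[... 2346 characters left out ...]
-..xxxxxxxxxx......................
212 ........................................................--..-x--.........................-
214 ..................-.......--....-xx-...-.................................................-
216 ................................-xxxxx-..................................................-
218 ...........................--xxxxxxxxxxxx...............................................-.
220 ..........................-xxxxxxxxxxxxxx-.............--.................................
222 ..........................-xxxxxxxxxxxxxx-..........-.....................................
224 ..................--......-xxxxxxxxxxxxxx-................................................
```

```bash
cat > corner.py <<'E'
from fit import *
np.set_printoptions(precision=1,suppress=True,linewidth=220)
s=manip.sense();tp=s["tcp_pos"];R=s["ee_rot"];o=s["opening"]/2
print(s["t"],tp,R.round(3).tolist())
a=snapshot("scene")
for L in (25,30,35,40):
    for sg,nm in((1,"L"),(-1,"R")):
        print(L,nm,[proj(a,tp-L*R[:,2]+R@np.array([xx,sg*(o+t),17.])).round(1).tolist() for xx in(-10,10) for t in (0,13)])
# predicted knob top centre px from robot-frame box
c=np.array([-80+.791*55.3,-60,94+.612*55.3]);n=np.array([-.616,0,.788]);Rb=Rz(np.radians(-4.3));T=np.array([665,-133,0])
print("knob top px (robot-frame box)",proj(a,Rb@(c+26*n)+T),"base",proj(a,Rb@(c+2*n)+T))
for h in (5,-10,-14): print("TCP target h",h,Rb@(c+h*n)+T)
print("tool z wanted",Rb@-n)
E
python3 corner.py
```

```text
28.1667 [ 568.3 -188.5  198.9] [[-0.816, 0.074, 0.574], [0.066, 0.997, -0.035], [-0.575, 0.01, -0.818]]
25 L [[354.8, 181.5], [351.8, 179.9], [350.1, 186.7], [347.1, 185.0]]
25 R [[369.1, 189.5], [372.4, 191.3], [364.3, 194.9], [367.5, 196.8]]
30 L [[354.1, 180.5], [351.1, 178.8], [349.3, 185.6], [346.4, 183.9]]
30 R [[368.5, 188.4], [371.7, 190.3], [363.6, 193.8], [366.8, 195.7]]
35 L [[353.4, 179.4], [350.4, 177.7], [348.6, 184.6], [345.7, 182.9]]
35 R [[367.8, 187.4], [371.0, 189.2], [362.9, 192.8], [366.1, 194.6]]
40 L [[352.6, 178.3], [349.6, 176.7], [347.9, 183.5], [344.9, 181.8]]
40 R [[367.0, 186.3], [370.3, 188.1], [362.1, 191.7], [365.4, 193.5]]
knob top px (robot-frame box) [369.7 201.6] base [373.1 206. ]
TCP target h 5 [ 621.3 -189.9  131.8]
TCP target h -10 [ 630.5 -190.6  120. ]
TCP target h -14 [ 632.9 -190.8  116.8]
tool z wanted [ 0.6 -0.  -0.8]
```

Emit:
move_arm:
  steps: "0.3 -0.02 -0.4 -0.2 -2.8 -0.9 6; 0.6 -0.03 -0.8 0 0 0 6; 0.7 -0.03 -0.9 0 0 0 6; 0.7 -0.03 -0.9 0 0 0 6; 0.7 -0.03 -0.9 0 0 0 6; 0.7 -0.03 -0.9 0 0 0 6; 0.6 -0.03 -0.8 0 0 0 6; 0.4 -0.02 -0.5 0 0 0 6; 0.2 0 -0.2 0 0 0 6; 0 0 0 0 0 0 6; 0 0 0 0 0 0 6"

```text
t: 29.13
tcp_pos: [618.6, -191.4, 144.3]
ee_rot: [[-0.798, 0.082, 0.597], [0.074, 0.997, -0.037], [-0.598, 0.015, -0.801]]
ft_force: [-0.2, -0.9, 0.0]
opening: 60.1
```

```bash
python3 corner.py; python3 tip.py | tail -34 | head -34 | cut -c1-96 | sed -n 8,34p
```

```text
29.1333 [ 618.6 -191.4  144.3] [[-0.798, 0.082, 0.597], [0.074, 0.997, -0.037], [-0.598, 0.015, -0.801]]
25 L [[366.9, 194.0], [364.0, 192.3], [362.5, 199.1], [359.6, 197.3]]
25 R [[381.0, 202.3], [384.2, 204.1], [376.4, 207.5], [379.6, 209.4]]
30 L [[366.3, 193.0], [363.3, 191.3], [361.8, 198.1], [358.9, 196.4]]
30 R [[380.4, 201.3], [383.5, 203.2], [375.8, 206.6], [378.9, 208.5]]
35 L [[365.6, 192.1], [362.7, 190.4], [361.1, 197.2], [358.2, 195.4]]
35 R [[379.7, 200.3], [382.9, 202.2], [375.1, 205.6], [378.2, 207.5]]
40 L [[364.9, 191.1], [362.0, 189.4], [360.4, 196.2], [357.5, 194.5]]
40 R [[379.0, 199.4], [382.2, 201.2], [374.4, 204.7], [377.6, 206.6]]
knob top px (robot-frame box) [369.7 201.6] base [373.1 206. ]
TCP target h 5 [ 621.3 -189.9  131.8]
TCP target h -10 [ 630.5 -190.6  120. ]
TCP target h -14 [ 632.9 -190.8  116.8]
tool z wanted [ 0.6 -0.  -0.8]
172 ....--...........xx---xxxxxxxxxxxxxxxx###################...-xxxxxxxxxxxxxxxxxx-..........
174 ........--........xxxxxxxxxxxxx#########################x--x---xx----xxxxxxxxxx-........-.
176 ............--......####x-xxx
[... 1641 characters left out ...]
-..xxxxxxxxxx......................
212 ....................................-....----....-----..-...----.....-...................-
214 ..................-.......--....-xx-...-.....---.....-.--------------....................-
216 ................................-xxxxx-...--....---......-.----..--......................-
218 ...........................--xxxxxxxxxxxx-...--....---------....-.......................-.
220 ..........................-xxxxxxxxxxxxxx-......--....----...--.------....................
222 ..........................-xxxxxxxxxxxxxx-.........--.....------.---......................
224 ..................--......-xxxxxxxxxxxxxx-.............-.....--..--.......................
```

Emit:
move_arm:
  steps: "0.15 0 -0.35 0 -1.3 -0.4 6; 0.18 0 -0.38 0 0 0 6; 0.18 0 -0.38 0 0 0 6; 0.18 0 -0.38 0 0 0 6; 0.18 0 -0.38 0 0 0 6; 0.18 0 -0.38 0 0 0 6; 0 0 0 0 0 0 6; 0 0 0 0 0 0 6"

```text
t: 29.95
tcp_pos: [631.1, -195.7, 135.5]
ee_rot: [[-0.8, 0.083, 0.594], [0.081, 0.996, -0.03], [-0.594, 0.024, -0.804]]
ft_force: [-0.3, -0.0, 0.0]
opening: 59.7
```

```bash
python3 corner.py | head -7; python3 tip.py | tail -38 | cut -c1-96 | sed -n 14,38p; python3 -c "
from helpers import *
s=manip.sense();print(s['ft_force'],s['moment'],s['tcp_pos'])"
```

```text
29.95 [ 631.1 -195.7  135.5] [[-0.8, 0.083, 0.594], [0.081, 0.996, -0.03], [-0.594, 0.024, -0.804]]
25 L [[370.9, 195.9], [368.0, 194.1], [366.5, 200.9], [363.6, 199.1]]
25 R [[384.9, 204.3], [388.1, 206.2], [380.3, 209.5], [383.5, 211.4]]
30 L [[370.3, 194.9], [367.3, 193.2], [365.8, 199.9], [362.9, 198.1]]
30 R [[384.3, 203.3], [387.5, 205.2], [379.7, 208.5], [382.8, 210.5]]
35 L [[369.6, 194.0], [366.7, 192.2], [365.1, 199.0], [362.2, 197.2]]
35 R [[383.6, 202.4], [386.8, 204.3], [379.0, 207.6], [382.2, 209.5]]
176 ............--.........xxxxxxxxxxxxxxx########################xx-.xxxxxxxxxxxxx-........x-
178 .....-###................###x--xxxxxx#######################--xxx-----------xxx-........xx
180 .......--####.............###xxxxxxxxxx######xx###########xxxxxxxx----x...---xx-.........x
182 ............................#--xxxxxx-#-xx##############xxxxxxxx-------x----xxx#.........x
184 ................................xxxxx-x--x#xxx#########xxxxxxxx--------..-xxx###.........-
186 ..--................--..........x-.-x##x-xx-x##xxx###xxxxxxx------------xxx##xx##........-
188 ......
[... 1211 characters left out ...]
............-
214 ..........................--....-xx-...-.....------------....-----.......................-
216 .................................xxxxx-...--....-----------..--..-...-...................-
218 ...........................--xxxxxxxxxxxx-...--....----.-------......--.................-.
220 ..........................-xxxxxxxxxxxxxx-......--.....---.-------..--....................
222 ..........................-xxxxxxxxxxxxxx-.........--.....----------......................
224 ..................--......-xxxxxxxxxxxxxx-.............-.....-............................
[-0.3298388  -0.13252482 -0.52565527] [0.0522267  0.54841093 0.04396184] [ 631.00600471 -195.74116684  135.88333878]
```

```bash
python3 -c "
from helpers import *
s=manip.sense();print(s['t'],s['joint_pos'].round(2),s['ft_force'],s['tcp_pos'],s['ee_rot'].round(3).tolist())"
```

```text
30.1 [ 26.01  17.78  -9.15 123.26 -59.15   7.28 159.91] [-0.3298388  -0.13252482 -0.52565527] [ 631.00600471 -195.74116684  135.88333878] [[-0.8, 0.083, 0.594], [0.081, 0.996, -0.03], [-0.594, 0.024, -0.804]]
```

Emit:
move_arm:
  steps: "0 0 0 -0.7 2 0 6; -0.06 0.11 -0.1 -0.7 1.5 0 6; -0.06 0.11 -0.3 0 0 0 6; -0.06 0.11 -0.3 0 0 0 6; -0.06 0.11 -0.3 0 0 0 6; -0.04 0.1 -0.3 0 0 0 6; 0 0 -0.2 0 0 0 6; 0 0 0 0 0 0 6; 0 0 0 0 0 0 6"

```text
t: 30.85
tcp_pos: [627.9, -191.4, 120.1]
ee_rot: [[-0.83, 0.085, 0.551], [0.071, 0.996, -0.047], [-0.553, -0.0, -0.833]]
ft_force: [1.1, -0.4, -0.9]
opening: 60.2
```

```bash
python3 -c "
from helpers import *
s=manip.sense();print(s['t'],s['joint_pos'].round(2),s['ft_force'],s['moment'],s['tcp_pos'],s['ee_rot'].round(3).tolist())"; python3 tip.py | tail -38 | cut -c1-96 | sed -n 20,34p
```

```text
30.85 [ 14.32  18.45   2.47 123.13 -53.36   8.9  152.47] [ 1.12996903 -0.37135314 -0.859209  ] [ 0.04072049  0.57062104 -0.04716647] [ 627.93945778 -191.36585174  120.09224107] [[-0.83, 0.085, 0.551], [0.071, 0.996, -0.047], [-0.553, -0.0, -0.833]]
188 ......--............--........xxxxx#xxxx-x##xxxx####xxxxxxx------------xxx#####...........
190 ..........-.........--......-x.....-x-..-xx--x#xxxx----xx------------xxx###xx##...........
192 .............--.....-.....-x..............---xx-xxxxxxx------------xxxx######.............
194 .................--......xx-..................xxxxxxxxx---xx-----xxxx#######..............
196 .......................xxxxxxxx-...............-xxxxxxx---x----xxxx#######................
198 ........................-xxxxxxxxxx-..........xxx#xxxxxxxx---xxxx#######..................
200 ..........................--xxxxxxxxxx-.....xxx...#xxxxx#xxxxxx#######-...................
202 ..............................--xxxxxxxxxxxxx-.-...-#xxxxxx####xx######...................
204 ..............................-----xxxxxxxx-.--..-.....-xxxxx##xx#######..................
206 ...........................-.....-..--xxxx-----.--.--...-xxxxx###########.................
208 ..............................-.....------------.-------.-xxxxxxx########.................
210 .......................................----------......-..xxxxxxxxx####-..................
212 ....................................-....------------...-...-xx---..#-.-.................-
214 ..................-.......--.....xx-...-.....------------...------..--...................-
216 ................................-xxxxx-...--....----..---------..-.-.....................-
```

Emit:
move_arm:
  steps: "0 0 0 0 0 0 3; 0 0 0 0 0 0 3; 0 0 0 0 0 0 3; 0 0 0 0 0 0 3; 0 0 0 0 0 0 3; 0 0 0 0 0 0 3; 0 0 0 0 0 0 3"

```text
t: 31.53
tcp_pos: [628.5, -190.8, 120.5]
ee_rot: [[-0.83, 0.084, 0.552], [0.069, 0.996, -0.047], [-0.554, -0.001, -0.833]]
ft_force: [0.0, -2.4, -0.3]
opening: 33.3
```

```bash
cat > needle.py <<'E'
from fit import *
import sys
np.set_printoptions(precision=2,suppress=True,linewidth=220)
s=manip.sense();print(s['t'],"open",s["opening"],"F",s['ft_force'],"M",s['moment'],s['tcp_pos'],s["joint_pos"])
a=snapshot("scene")
src=a["color"] if len(sys.argv)<2 else cv2.imread(sys.argv[1])
bx=[665.1,-135,-4.1];R=Rz(np.radians(bx[2]));T=np.array([bx[0],bx[1],0]);up=np.array([.791,0,.612])
# rectify panel: u from 110 (left) to -110, v 0..95 ; 4 px/mm
S=4;U=np.arange(105,5,-1/S);V=np.arange(95,0,-1/S)
uu,vv=np.meshgrid(U,V);P=np.array([-80,0,94])+uu[...,None]*np.array([0,1,0])+vv[...,None]*up
q=projN(a,P.reshape(-1,3)@R.T+T).reshape(uu.shape+(2,)).astype(np.float32)
rect=cv2.remap(src,q[...,0],q[...,1],cv2.INTER_CUBIC);cv2.imwrite("pics/rect.png",rect);np.save("rect.npy",rect)
g=rect.mean(2)
for r in range(0,g.shape[0],7): print("%5.1f"%V[r],"".join(" .:-=+*#%@"[9-min(9,int(x//26))] for x in g[r,::4]))
E
python3 needle.py
```

```text
31.5333 open 33.28275597948322 F [ 0.01 -2.44 -0.26] M [-0.3   0.53 -0.27] [ 628.5  -190.82  120.53] [ 14.11  18.43   2.61 123.11 -53.33   8.89 152.43]
 95.0 @@@%%%%%%####**********####%%%%####%%%%%%%%%%%%%%%%%%%%%#%%%%%%%%%%%%%%%##############%%%%%%%%%%%%%%
 93.2 %%%%%%%###************###%%%%%%########%%%%%%%%%%%%%%%%%%%%%%%%%%#######%%%%%##########%%%%%%@@@%%%%
 91.5 %%%######*************##%%%%%%%%%########%%%%%%%%%%%%%%%%%%%%%%%######%%%%%%%%%#######%%%%%%%%@%%%%%
 89.8 %%########*****########%%%%%%%%%%%%%%%%%%%%%%%%%%%%%%%%%%%%%%%%%#######%%%%%%%%#######%%%%%%%%%%%%%%
 88.0 %%%%%%%%%%#%%%%%%%%%%%%%%%%%%%%%%%%%%%%%%%%%%%%%%%%%%%%%%%%%%%%%#######################%%%%%%%%%%%##
 86.2 %%%%%%%%%%%%%%%%%%%%%%%%%%%%%%%%%%%%%%%%%%%%%%%%%%%%%%%%%%%%%%%%####################################
 84.5 %%%%%%%%%%%%%%%%%%%%%%%%%%%%%%%%%%%%%%%%%%%%%%%%%%%%%%%%%%%%%%%%%%%%################################
 82.8 %%%%%%%%%%%%%%%%%%%%%%%%%%%%%%%%%%%%%%%%%%%%%%%%%%%%%%%%%%%%%%%%%%%%%%%%%%%#########################
 81.0 %%%@@%%%%%%%%%%%%%%%%%%%%%%%%%%%%%%%%%%%%%%%%%%%%%%%%%%%%%%%%%%%%%%%%%%%%%%%%%%#######
[... 4236 characters left out ...]
::::-=++*+++++++*****++++++++++++++==----=====-::--=++****
  9.2 ::.....::::::::::::::::::::::::::::::::::.....:=+****++++++++++++++++++++++==-::..::::::....:-==++**
  7.5 --::...::::::::::::.....::::::::::::::::......:-=++++++++++++++++++++++++++==-:::::::::::...::-++***
  5.8 :--:.....:....................:::--::....   ..:=++++===========+++====+++++===---:::::--::. ..-=+***
  4.0                                 ...           .-===---------------------==-----:..   .....    .:-==+
  2.2                                               .:------------------:::------::..                 .:-=
  0.5 :::::::::::::::::::::::..::-:::::::::-:::::::-=+++++=====+=================--:...::--::::::::::::-==
```

```bash
python3 needle.py pics/scene0.png | sed -n 18,42p | cut -c1-100
```

```text
67.0 .::::-=+*%%%#*=:.                   ..........        .....-+#%@%#*=:.                .-*#%@%%
 65.2 .::---=+*%@@%*+-.                ........                .:-+#%@%*=-.     ...         .=*%@@@%
 63.5 .:::-==+#%%@%#+-:            ............                  :=*##*+-.   .:--::.        .-+#%@@%
 61.8 :::---=+*%@@%*=-.            .....    ..::..               :=+**+=:.   .:-::.        ..-+#%@@%
 60.0 ::-----=*#%%#*=-.                     ..::-::.            .:-==--:.                 .:-=+#%@@%
 58.2 .:::--=+*#%%#+=:.       ..            ..:---:..             ....                     .:=+#@@@@
 56.5 ..::--=+#%@@%*+-:.       ..           .:==+=-:.                                      .:=*#@@@%
 54.8 .:::--=+*%%@%#+=:.                    .:-=++=-.                                      .:=*%@@@@
 53.0 ::----=+*#%%#*+=::.                     .:---:.                                  ..::--+*%@@@%
 51.2 :--:::-=+##%#*+=:..                     ..::::.                                  .:--==+#%@@@%
 49.5 ::::::-=*##%#*=-:.                      .::--:.                                    ..
[... 723 characters left out ...]
.:----=+#%%%#*=:.                            .....                                    :=+#%@@%
 33.8 .:::-==*#%%%#+=-:...    ...:::.........  ..:-----::::::........   ....    ..:::...::--=*#%@@@%
 32.0 :::---=+#%%%%#**+++=====++*****++***+++==++**##*********++**++++===+++===++*****+***##%%%%%%%%
 30.2 ::-----=*#%@@%%%%%####%%%@@@%%%%%%@@%%%#%%%%%%%%%%%@%%%%%%@@%%%%%%%%%%%%%%@@@%%%%%@@@@@%%@@@%%
 28.5 ::::--=+*#%@@@%%%%%%%%@@@@@%%%@@@@@@%%%@@@@%%%%@@@@%%%%%@@@@%%%@@@@@%%%@@@@@%%%%@@@@%%%%@@@@@%
 26.8 :-----=+*%%@@@@%%%%%%%%%%%%%%%%%%%%%%%%%%%%%%%%%%%%%%%%%%%%%%%%%%%%%%%%%%%%%%%%%%%%%%%%%%%%%%%
 25.0 ::----=+*#%%%%%%%%%%%%%%%%%%%%%%%%%%%%%%%%%%%%%%%%%%%%%%%%%%%%%%%%%%%%%%%%%%%%%%%%%%%%%%%%%%%%
```

Emit:
move_arm:
  steps: "0 0 0 1.1 -0.1 -1.7 3; 0 0 0 2.2 -0.2 -3.3 3; 0 0 0 3 -0.25 -4.5 3; 0 0 0 3.3 -0.28 -5 3; 0 0 0 3.3 -0.28 -5 3; 0 0 0 3.3 -0.28 -5 3; 0 0 0 3.3 -0.28 -5 3; 0 0 0 3.3 -0.28 -5 3; 0 0 0 3.3 -0.28 -5 3; 0 0 0 3.3 -0.28 -5 3; 0 0 0 2.2 -0.2 -3.3 3; 0 0 0 1.1 -0.1 -1.7 3"

```text
t: 32.63
tcp_pos: [629.0, -189.9, 120.9]
ee_rot: [[-0.348, 0.758, 0.553], [0.894, 0.445, -0.048], [-0.282, 0.477, -0.832]]
ft_force: [0.8, -0.9, 0.4]
opening: 33.3
```

```bash
python3 needle.py | cut -c1-100 | sed -n 1,42p; python3 -c "
from helpers import *
s=manip.sense();print(s['ee_rot'].round(3).tolist())"
```

```text
32.6333 open 33.32382053478869 F [ 0.85 -0.92  0.38] M [ 0.01 -0.18  0.19] [ 629.04 -189.91  120.89]
 95.0 %%%%%%%%%%%%#####%%%%%%%%%%%%%%%%%%%%%%%%%%%%%%%%%########******#######%%%%%%%%%%%%%%%%%######
 93.2 %%%%%%%%%%%%%%%%%%%%%%%%%%%%%%%%%%%%%%%%%%%%%%%%%%%%######*******#######%%%%%%%######%%%%#####
 91.5 %%%%%%%%%%%%%%%%%%%%%%%%%%%%%%%%%%%%%%%%%%%%%%%%%%%%%%%########*########%%%%%%##*****#########
 89.8 ###%%%%%%%%%%%%%%%%%%%%%%%%%%%%%%%%%%%%%%%%%%%%%%%%%%%%%%%%#############%%%%%%###****#########
 88.0 %%%%%%%%%%%%%%%%%%%%%%%%%%%%%%%%%%%%%%%%%%%%%%%%%%%%%%%%%%%%###**#########%%%%%%##############
 86.2 %%%%%%%%%%%%%%%%%%%%%%%%%%%%%%%%%%%%%%%%%%%%%%%%%%%%%%%%%%###******########%%%%%%#############
 84.5 %%%%%%%%%%%%%%%%%%%%%%%%%%%%%%%%%%%%%%%%%%%%%%%%%%%%%%%%%%%###******########%%%%%#############
 82.8 %%%%%%%%%%%%%%%%%%%%%%%%%%%%%%%%%%%%%%%%%%%%%%%%%%%%%%%%%%%%%################%%%%#############
 81.0 %%%%%%%%%%%%%%%%%%%%%%%%%%%%%%%%%%%%%%%%%%%%%%%%%%%%%%%%%%%%%%%%%%%%%%%######%%%%%%%##########
 79.2 %%%%%%%%%%%%%%%%%%%%%%%%%%%%%%%%%%%%%%%%%%%%%%%%%%%%%%%%%%%%%%%%%%%%%%%%%%####%%%%%%
[... 2515 characters left out ...]
####################
 33.8 ..::--=+##%%#+=::..      ..:::....::-=+*#%%%%%################################################
 32.0 .::::-=+*%%%%#**++======++****+++**####%################################################*****#
 30.2 .::::--=*#%@@%%%%%#####%%@@@%%%%%%@@%%%#################################################*****#
 28.5 :::::-=+*#%@@%%%%%%%%%@@@@@%%%%@@%%%%#########################################################
 26.8 ::----=+*#%@@@%%%%%%%%%%%%%%%%%%%%%#######################################################%%%%
 25.0 :::---=+*#%%%%%%%%%%%%%%%%%%%%%%%%%#####################################################%%%%%%
[[-0.347, 0.758, 0.553], [0.894, 0.445, -0.048], [-0.282, 0.478, -0.832]]
```

Emit:
move_arm:
  steps: "0 0 0 1 -0.1 -1.5 3; 0 0 0 1 -0.1 -1.5 3; 0 0 0 0 0 0 3; 0 0 0 0 0 0 3; 0 0 0 0 0 0 5; 0 0 0 0 0 0 5; 0 0 0 0 0 0 5; 0 0 0 0 0 0 5; 0 0 0 0 0 0 5; 0 0 0 0 0 0 5"

```text
t: 33.52
tcp_pos: [628.3, -190.2, 120.2]
ee_rot: [[-0.302, 0.777, 0.552], [0.919, 0.391, -0.048], [-0.253, 0.493, -0.833]]
ft_force: [-0.7, 0.3, -0.1]
opening: 50.2
```

```bash
python3 -c "
from helpers import *
s=manip.sense();print(s['t'],s['joint_pos'].round(2),s['ft_force'],s['tcp_pos'],s['ee_rot'].round(3).tolist(),s['opening'])"
```

```text
33.5167 [ 11.15  18.42   6.02 123.36 -58.12   9.62  93.87] [-0.68568663  0.34066088 -0.05988782] [ 628.3353464  -190.18411184  120.24669427] [[-0.302, 0.777, 0.552], [0.919, 0.391, -0.048], [-0.253, 0.493, -0.833]] 50.19975911317226
```

Emit:
move_arm:
  steps: "-0.28 0.02 0.42 0 0 0 5; -0.4 0.03 0.6 0 0 0 5; -0.55 0.05 0.83 0 0 0 5; -0.8 0.07 1.2 0 0 0 5; -0.8 0.07 1.2 0 0 0 5; -1 0.09 1.5 0 0 0 5; -1.2 0.1 1.8 0 0 0 5; -1.5 0.5 2 0 0 0 5; -2 1.5 1.5 0 0 0 5; -2 2 1 0 0 0 5; -2 2 1 0 0 0 5; -1 1 0 0 0 0 5"

```text
t: 34.52
tcp_pos: [497.2, -118.6, 249.5]
ee_rot: [[-0.303, 0.776, 0.554], [0.919, 0.392, -0.046], [-0.253, 0.495, -0.831]]
ft_force: [0.2, 0.9, 0.0]
opening: 50.2
```

Emit:
move_arm:
  steps: "-1 2 0.5 0 0 0 5; -1 3 0.5 0 0 0 5; -1 3 0.5 0 0 0 5; -1 3 0.5 0 0 0 5; -1 3 0 0 0 0 5; -0.5 2 0 0 0 0 5; 0 1 0 0 0 0 5; 0 0 0 0 0 0 5"

```text
t: 35.18
tcp_pos: [445.0, 51.9, 267.1]
ee_rot: [[-0.305, 0.776, 0.552], [0.918, 0.393, -0.046], [-0.253, 0.492, -0.833]]
ft_force: [0.6, -0.5, 0.0]
opening: 50.1
```

```bash
python3 needle.py | cut -c1-100 | sed -n 1,40p
```

```text
35.1833 open 50.08607591421713 F [ 0.6  -0.48  0.02] M [-0.1   0.56 -0.01] [445.02  51.89 267.07] [ 
 95.0                                                                                               
 93.2 ....                                                                                          
 91.5 :::::....      ......                                                                         
 89.8 :::::::::......:::::::.....................................:::................................
 88.0 ::::::::::::::::--:::::::::::::::::::::::::::::::::::::::::::::::::::....:::::::::::::::::::::
 86.2 :----::::::::::::::::::::::::::::::::::::::::::::::::::::::::::::::::.::::::::::::::::::::::::
 84.5 --======----:::::-----:::------------::::::::::::::::::::::::::-:::::::::::..:::::::::::::::::
 82.8 :-===+++++++++++++++++++++++++++*+++++======================++++++++++++=====================-
 81.0 .:--===++*####%%%%%%%%%%%%%%%%%%%%%%%%%####################%%%%%%%%%%%%%%%%#%%%%#########****+
 79.2 ..:--==+*#%%%%@@@@@%%%%%@@@@@@@%%%%@@@@@@@%%%%@@@@@@@@@@@@@@@@%%%%@@@@%%%%%@@@@@@@@%
[... 2239 characters left out ...]
.:::--=+*#%%%#+-:.                                  .::-:.                            .:+*%@@%
 37.2 .::::-=+#%%%%*+-.                                  ..:::.                             .:=*%@@%
 35.5 .::---=+*%%%#*=:.                                 .:----:.                            :-+#%@@%
 33.8 .:::--=*#%%%#+=::...     ..:::........    ....   .:=+**+==-::..   ....    ..::....::--=+#%@@@%
 32.0 .:::--=+#%@@%#**++======++*****+++**+++=========++*#%%@%##**+++====++====++****++***##%%%%%%%%
 30.2 :::::--=*#%@@%%%%%#####%%@@@%%%%%@@@%%%%%%%%%###%%@@@@@@@%%%%%##%%%%%%%%%%@@@%%%%%@@@@@%%@@@%%
 28.5 ::::--=+*#%@@%%%%%%%%%@@@@@%%%%@@@@@%%%@@@@%%%%%@@@@%%%%%%%%%%%%%@@@%%%@@@@@%%%%@@@@%%%%%@@@@%
```

Run:
```python
from fit import *
np.set_printoptions(precision=3,suppress=True)
r=np.load("rect.npy").mean(2);S=4
U=np.arange(105,5,-1/S);V=np.arange(95,0,-1/S)
def line(g,v0,v1,c0,c1):
    xs,ys=[],[]
    for i,v in enumerate(V):
        if v0<v<v1:
            row=g[i,int(c0*S):int(c1*S)];d=np.clip(np.percentile(row,80)-row-8,0,None)
            if d.sum()>20: xs.append(c0+(d*np.arange(len(row))).sum()/d.sum()/S);ys.append(v)
    k=np.polyfit(ys,xs,1);return k
k=line(r,36,56,48,66);print("needle now: slope",k,"angle",np.arctan(k[0]),"value",.875+np.arctan(k[0]),"pivot at col51: v=",(51-k[1])/k[0])
k=line(r,60,70.5,54,70);print("mark region: slope angle",np.arctan(k[0]))
a=snapshot("scene");b=snapshot("top")
src=cv2.imread("pics/scene0.png")
old=np.load("a.npy").astype(int);new=a["color"].astype(int)
print("plate region change since release (mean abs):",np.abs(old-new)[215:250,345:380].mean(), "box side ref:",np.abs(old-new)[215:240,385:405].mean())
g=new.mean(2)
for rr in (232,234,236,238): print(rr,g[rr,364:380].astype(int),old.mean(2)[rr,364:380].astype(int))
for t in ("black_case","magnetiser","masking_tape","drawer_tray","tray_grip"):
    print(t,[(n,np.round(q["pixel"],1).tolist(),round(q["p"],2)) for n,s in (("a",a),("b",b)) for q in landmark_of(s,t)[:1]])
s=manip.sense();print(s["t"],s["tcp_pos"],s["ft_force"],s["qvel"])
```

```text
needle now: slope [ 0.251 44.866] angle 0.2460488162060008 value 1.1210488162060008 pivot at col51: v= 24.42391604987887
mark region: slope angle 0.1926630357165533
plate region change since release (mean abs): 2.1787755102040816 box side ref: 1.6933333333333334
232 [145 144 147 147 145 146 151 156 153 137 147 153 146 147 149 156] [147 146 147 148 149 147 152 159 158 139 149 157 148 147 150 155]
234 [146 146 147 148 147 148 151 158 155 138 145 151 147 151 158 153] [147 145 146 146 151 147 151 160 157 139 147 153 146 151 160 156]
236 [145 144 143 145 147 147 151 161 144 138 144 150 147 149 151 152] [146 144 147 146 148 145 152 163 145 142 145 152 149 152 154 155]
238 [111 129 145 144 145 141 147 159 140 139 141 146 145 148 151 151] [113 129 149 145 145 143 153 160 141 140 143 145 146 149 152 153]
black_case [('a', [353.3, 267.9], 0.7), ('b', [384.9, 225.9], 0.59)]
magnetiser [('a', [410.7, 261.5], 0.67), ('b', [420.9, 175.9], 0.44)]
masking_tape [('a', [222.3, 214.0], 0.63), ('b', [217.1, 271.1], 0.79)]
drawer_tray [('a', [364.8, 221.7], 0.74)]
tray_grip [('a', [343.0, 222.0], 0.61), ('b', [347.6, 197.2], 0.74)]
35.8333 [445.129  50.296 266.527] [0.422 0.552 1.772] [ 0.095  0.063 -0.106 -0.039 -0.089  0.063 -0.109]
```

Run:
```python
from fit import *
np.set_printoptions(precision=3,suppress=True)
a=snapshot("scene");b=snapshot("top")
up=np.array([.791,0,.612]);S=4
U=np.arange(105,5,-1/S);V=np.arange(95,0,-1/S);uu,vv=np.meshgrid(U,V)
P=(np.array([-80,0,94])+uu[...,None]*np.array([0,1,0])+vv[...,None]*up).reshape(-1,3)
def rect(cam,img,bx,h=0):
    R=Rz(np.radians(bx[2]));q=projN(cam,(P+h*np.array([-.616,0,.788]))@R.T+[bx[0],bx[1],0]).reshape(uu.shape+(2,)).astype(np.float32)
    return cv2.remap(img,q[...,0],q[...,1],cv2.INTER_CUBIC).mean(2)
def line(g,v0,v1,ca,cb,w=5):
    # iterate: centroid within +-w of current line
    k=np.array([(cb-ca)/(v1-v0),ca-(cb-ca)/(v1-v0)*v0])
    for it in range(6):
        xs,ys,ws=[],[],[]
        for i,v in enumerate(V):
            if v0<v<v1:
                c=k[0]*v+k[1];j0,j1=int((c-w)*S),int((c+w)*S);row=g[i,j0:j1];d=np.clip(np.percentile(row,75)-row-5,0,None)
                if d.sum()>20: xs.append((j0+(d*np.arange(len(row))).sum()/d.sum())/S);ys.append(v);ws.append(np.sqrt(d.max()))
        k=np.polyfit(ys,xs,1,w=ws)
    return k
for nm,cam,bx,f0,now in (("scene",a,[665.1,-135,-4.1],"pics/scene0.png",a["color"]),("top",b,[668.8,-131,-4.3],"pics/top0.png",b["color"])):
    g0=rect(cam,cv2.imread(f0),bx);g1=rect(cam,now,bx)
    k0=line(g0,37,57,47.5,42);k1=line(g1,37,56,52.7,58)
    m=(g0-g0[:, :].max())
    # mark centroid in initial image
    i0,i1=np.searchsorted(-V,-72),np.searchsorted(-V,-59);sub=g0[i0:i1,54*S:71*S];d=np.clip(110-sub,0,None)
    mc=54+(d.sum(0)*np.arange(d.shape[1])).sum()/d.sum()/S;mv=(d.sum(1)*V[i0:i1]).sum()/d.sum()
    pv=(k1[1]-k0[1])/(k0[0]-k1[0]);pc=k0[0]*pv+k0[1]
    am=np.arctan2(mc-pc,mv-pv)
    print(nm,"init ang",np.arctan(k0[0]),"now ang",np.arctan(k1[0]),"swing",np.arctan(k1[0])-np.arctan(k0[0]),"pivot",pc,pv,"mark at",mc,mv,"ang",am,"needle value rel mark:",1.15+np.arctan(k1[0])-am)
```

```text
scene init ang -0.2928606958643235 now ang 0.22850564836225126 swing 0.5213663442265748 pivot 51.395308704026455 24.194989818772513 mark at 62.88818316011809 66.1721191464849 ang 0.267239965626587 needle value rel mark: 1.1112656827356642
top init ang -0.26231324857392013 now ang 0.2562474414337432 swing 0.5185606900076634 pivot 54.885799806083845 17.574706782258644 mark at nan nan ang nan needle value rel mark: nan<stdin>:27: RuntimeWarning: invalid value encountered in scalar divide
```

Run:
```python
from station import manip
s=manip.sense();print(s["t"],s["tcp_pos"],s["ft_force"])
print(manip.sign_off())
```

```text
35.9333 [445.16568158  50.36217559 266.56952908] [1.09743354 0.31885306 0.42528305]
the job is handed in; nothing more can be done
None
```

I slid the loaded tray home into the curing box, turned the knob about 63° clockwise, let go and handed the job in at 35.9 s. sign_off gives no verdict.

**Tool length:** The real fingertips sat about 32 mm short of the stated tool length. My first close missed the tray's grip and shut on air. I measured the offset from the pictures and corrected for it from then on.

**Tray:** Pushing on the grip met a hard stop. I touched the front plate and the box face with the closed fingers, and the plate stood 6.1 mm proud of the face, where its thickness is 6 mm, so it is seated flat. Camera fits disagreed, suggesting a gap of 2–4 mm; I trusted the touch measurement. The plate looked unchanged in the last picture. The tray pitched slightly nose-up in the grip while entering and levelled when released.

**Phone:** I never touched it, but once the tray was closed I could not see it, so I did not check its final position.

**Needle:** My readings gave about 1.11 to 1.13 rad, inside the 1.08–1.22 band but on the low side of 1.15. The needle swung 0.52 rad where the tool turn predicted 0.55. I did not regrip to correct it.

**Rest of the desk:** The black case, yellow block and tape roll were found within about 2 px of where they started in the top view. In the scene view they read up to about 5 px off, which is similar to the finder's scatter elsewhere. At hand-in the arm stood clear with its force reading near zero.

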